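Clamp a reagent jar with the ratchet clamp

TASK

Stand the red-lidded jar upright in the open ratchet clamp, midway between the rubber jaw and the black V-block. Then flick the orange pawl off the ratchet wheel, gently, so that it clicks over and stays off, and only after that take the red crank knob and ease the drum back slowly (anticlockwise from above) until the jaw has pushed the jar into the V-block and holds it there. The jar is glass: stop as soon as you feel it seated, let go, do not push the jaw by hand, and leave everything else where it stands.

Things in the scene. Friction and masses are not known exactly. Their poses are not given: they have to be found in the camera images.
- jar_mid (a point): red-lidded glass jar, 50 mm across, 72 mm tall, about 0.14 kg, loose, upright on the worktop; the point is its centre, 36 mm above its foot; z up. A larger blue-lidded jar (62 mm across, 88 mm tall) stands near it and is not wanted
- clamp: the fixed clamp's blue base, 130 mm (x) by 370 mm (y, from -170 to +200 mm) by 12 mm high; origin on its underside, z up, y runs along it from the V-block to the drum and pawl. The drum's vertical axis is at its x = 0, y = +95 mm. The V-block (52 mm wide, top 54 mm above the worktop) stands at its -y end
- nest (a point): where the jar's foot shall stand: on top of the base, 12 mm above the worktop, axes as the clamp's. The V-block has been bolted on so that the seated jar's centre comes 8 to 20 mm to -y of this point; how far is not measured and must be felt
- jaw: sprung jaw with a rubber face 44 mm wide, top 48 mm above the worktop; origin at the foot of the middle of its face, which starts 35 mm to +y of nest. A rack and pinion slides it to -y of the clamp, 18 mm for each radian of the drum
- drum (a joint): drum angle, rad: 0 at the start, grows to 2.6 as it is eased back (anticlockwise from above), which the pawl blocks while in the teeth. With the pawl off a friction brake still holds it wherever it is left: about 2 N at the knob eases it back. Seating takes 0.9 to 1.8 rad; the jar is seated when the force needed at the knob has risen by about 4 N (each further 1 N presses the jar by 2.5 N)
- knob_mid (a point): upright red crank knob, 18 mm across, 36 mm tall, spinning freely on its pin (it can be held without turning the hand); the point is on its axis, 16 mm below its top and 74 mm above the worktop. It circles the drum's axis at 45 mm radius. The steel crank arm under it reaches 50 mm above the worktop
- pawl (a joint): angle of the orange pawl, rad: 0 in the teeth (at the start), 0.42 fully off (end stop). A spring holds it either way: it clicks over centre at about 0.21 and then stays off by itself. It takes about 3 to 5 N at the tab
- tab (a point): the pawl's upright thumb tab, an orange post 8 mm across, top 56 mm above the worktop; the point is on its axis, 9 mm below its top. In this point's own frame (it turns with the pawl, z up) the pawl's pivot is 30 mm to +x; the pawl comes off when the tab is pushed to -y of it, 13 mm to the end stop (mostly -x of the clamp). The space on its +y side is free for 50 mm
- blue_jar: blue-lidded jar, 62 mm across, 88 mm tall; origin under its middle; a bystander, to be left alone
- wash_bottle: white wash bottle with a red spout, 172 mm tall; origin under its middle; a bystander, to be left alone
- timer: small bench timer, 72 x 62 x 19 mm; origin under its middle; a bystander, to be left alone
- tape: roll of black tape, 58 mm across; origin under its middle; a bystander, to be left alone
- notebook: black notebook, 120 x 85 x 16 mm; origin under its middle; a bystander, to be left alone
- dish: small open glass dish, 60 mm across, 14 mm high; origin under its middle; a bystander, to be left alone
There are look-alikes about, which are no part of the job. Of the things like the part that bears jar_mid, leave any that is yellow; of the rest the smaller one is meant.

How it is judged:
By the outcome, as a careful person would: the job done as asked, in the order asked, and still so for the second after the job is handed in, with the robot touching nothing.
It also fails if it takes over 72 s, if anything falls off the work surface, if the arm or the gripper's body presses on something with over 40 N, if the wrist force passes 120 N, or if a joint passes its speed limit or range.

ROBOT

A 7-joint arm with a two-finger parallel gripper is mounted at the origin on a cart in front of the work surface, level with it; the furniture and walls round the work are solid. World frame = base frame: x ahead of the robot, y to its left, z up, the work surface at z = 0. Lengths are in m, angles in rad, forces in N, time in s.
With the tool pointing down it reaches from about 0.425 to 0.95 m from the base axis. Payload 16.7 kg.
Tool frame: the origin (TCP) lies between the finger pads; the fingertips stand 8 mm ahead of it and the grasp point (between the pads) lies 11 mm behind it; z points along the fingers, y is the line along which they close (so a half turn about z gives the same grasp; the last joint's range is limited). The gripper opens to 94 mm and grips with 3 to 60 N. Pads are 16 mm wide; open, the fingers measure 119 mm over their backs; the gripper's body (75 mm by 177 mm) begins 78 mm behind the grasp point.
Start: joints at [-1.335, 0.426, 0.074, 1.606, -0.034, 1.111, -0.067], TCP at [0.253, 0.626, 0.186] pointing down, gripper open.
Joint ranges: [-2.85, 2.85], [-0.5, 2.14], [-1.23, 1.37], [0.21, 2.46], [-1.02, 4.16], [0.16, 2.05], [-2.73, 2.73]. Speed limits (rad/s): [1.89, 1.89, 2.39, 2.39, 3.01, 3.01, 3.01].

INTERFACE

Orientations are given as a unit quaternion [x, y, z, w].
In Python, from workcell import sense, vision, env gives the robot as it stands.
- The arm moves only by the tool arm_command, never from a script. Its argument "deltas" is one flat list of numbers, 6 for each row, row after row: the shift along the tool's x, y, z in units of 25 mm (1.0 is 25 mm), then the turn, a rotation vector about the tool's x, y, z in units of 5 degrees (1.0 is 5 degrees). In form: [dx, dy, dz, rx, ry, rz, dx, dy, dz, rx, ry, rz, ...]. A call has 1 to 12 rows; each row is the pose to reach, as a shift and turn from the pose commanded when the call began, along the tool's axes at that moment; what a row does not reach only later rows make up. A row lasts 1/10 s, in which the tool goes at most 50 mm and 8.59 degrees, less where a joint would pass 70% of its speed; a pose out of reach is approached as far as the arm can. A call with a gripper value outside its range is refused whole. "grip" is the finger opening in mm, from 0 to 94, set as the call begins (left out, the last holds). The fingers move at their own pace and stop on an object; "force" is the grip in N (left out, the last holds). Time passes only in rows, so rows that repeat a pose let the fingers close. It gives the time, the measured TCP pose, the force, the opening and the grip force at its end, in the units of the state.
- sense(): the state, without advancing time (a new reading comes with each control period).
- vision.snapshot(name): name is "scene" or "top" or "wrist"; returns a dict with "frame" (384x512x3 uint8, red, green, blue), "vertical_fov" (degrees; the focal length in pixels is half the picture's height over the tangent of half this angle, whatever the lens; pixels are square), "cx", "cy" (the principal point, pixels), "k1" (the pictures are not rectified: a ray, as slopes to the right and down, at radius r is drawn at 1 + k1 r^2 times it, then the intrinsics apply), "eye" and "attitude" of the camera in the world. Camera axes: x right, y down, z forward; pixel columns grow to the right and rows downward; lengths in m; the calibration is good to about 2 mm. A picture is of the moment at which its call begins. There is no depth.
- env.hand_in(): hands the job in; it is judged then, once.
The state is a dict: "time_s": time; "q": joint angles; "qvel": joint speeds; "tau": joint torques, N m; "ee_pos": TCP position; "ee_rot": TCP orientation; "wrist_force": force on the tool from outside, world axes, zero at the start; "wrist_torque": the same for the moment, N m; "finger_gap": finger opening in m; "gripper_force": force on a finger pad.
Only numpy, scipy, OpenCV 4.12 (cv2) and the standard library are available. Lean on these libraries where they do the work, as an engineer would, in place of code of your own. Each camera call takes 0.05 s, during which the arm holds its last target. There are 200 camera calls.

## Working session

There is one attempt and no reset: what is moved stays moved. The work goes in short steps, Python scripts to look and compute and a tool call to move; the robot and the scene stay as the last step left them, time stands still between calls to the robot, and variables do not carry over. Pictures are saved under pics/ and viewed, at most 10 in all, crops included, and the job is handed in when it is done.

Besides the shell and the picture viewer there is one more tool, called after "Emit:" by a JSON object that holds its "api" and its "payload". arm_command: Moves the arm, as the interface text tells. Its arguments: {"type":"object","properties":{"deltas":{"type":"array","items":{"type":"number"}},"grip":{"type":"number"},"force":{"type":"number"}},"required":["deltas"]}

```bash
mkdir -p pics; ls; python3 - <<'E'
from workcell import sense, vision, env
import cv2, numpy as np, pickle
s=sense(); print({k:np.round(v,3).tolist() for k,v in s.items()})
ims=[]
d={}
for n in("scene","top","wrist"):
    v=vision.snapshot(n); d[n]=v
    print(n,v["vertical_fov"],v["cx"],v["cy"],v["k1"],np.round(v["eye"],3),np.round(v["attitude"],3))
    cv2.imwrite(f"pics/{n}0.png",v["frame"][:,:,::-1])
pickle.dump(d,open("d0.pkl","wb"))
E
```

```text
pics
{'time_s': 0.0, 'q': [-1.335, 0.427, 0.074, 1.607, -0.034, 1.111, -0.067], 'qvel': [0.0, 0.0, -0.001, -0.001, -0.0, -0.001, 0.0], 'tau': [0.0, -93.584, 3.667, -45.417, -0.049, 0.02, 0.0], 'ee_pos': [0.253, 0.625, 0.185], 'ee_rot': [0.191, 0.982, -0.001, -0.0], 'wrist_force': [-0.107, 0.319, -0.86], 'wrist_torque': [-0.059, 0.023, 0.005], 'gripper_force': 0.0, 'finger_gap': 0.094}
scene 44.50966614463776 251.7732117368636 202.3816270490944 -0.19810715351557612 [-0.123 -1.111  1.246] [ 0.881 -0.234  0.096 -0.4  ]
top 48.04386376034694 258.8314446944126 188.73430926826396 0.014929825126218101 [0.276 0.023 1.383] [-0.699  0.711 -0.046  0.064]
wrist 70.72600854820539 257.3994210342869 195.95231352584102 -0.017474192165119057 [0.187 0.653 0.384] [0.823 0.555 0.069 0.105]
```

View pics/top0.png

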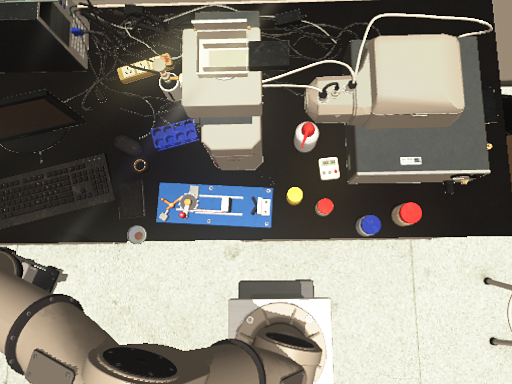

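View pics/scene0.png

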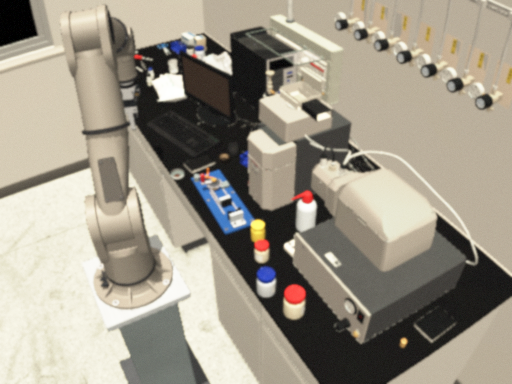

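The top view shows four candidate jars. Yellow at (295,196) is excluded, and blue at (369,225) is a bystander. Large red is at (407,213) and small red at (325,207), so I choose the small red one. The clamp is at (215,205), with its V-block at the right end (265,206), the knob near (183,214) and the tab near (164,215).

```bash
cat > h.py <<'E'
import numpy as np, cv2
from scipy.spatial.transform import Rotation as R
def f_of(v): return v["frame"].shape[0]/2/np.tan(np.radians(v["vertical_fov"]/2))
def ray(v,uv):
    d=(np.array(uv,float)-[v["cx"],v["cy"]])/f_of(v); u=d.copy()
    for _ in range(20): u=d/(1+v["k1"]*(u@u))
    return R.from_quat(v["attitude"]).apply([u[0],u[1],1])
def onto(v,uv,z):
    r=ray(v,uv); e=np.array(v["eye"]); return e+r*(z-e[2])/r[2]
def proj(v,p):
    c=R.from_quat(v["attitude"]).inv().apply(np.array(p)-v["eye"]); u=c[:2]/c[2]
    return u*(1+v["k1"]*(u@u))*f_of(v)+[v["cx"],v["cy"]]
def tri(obs):
    A=np.zeros((3,3));b=np.zeros(3)
    for v,uv in obs:
        r=ray(v,uv); r/=np.linalg.norm(r); P=np.eye(3)-np.outer(r,r); A+=P;b+=P@v["eye"]
    return np.linalg.solve(A,b)
def blobs(v,lo,hi,amin=8):
    h=cv2.cvtColor(v["frame"],cv2.COLOR_RGB2HSV)
    m=cv2.inRange(h,np.array(lo),np.array(hi))
    if lo[0]==0: m|=cv2.inRange(h,np.array([172,lo[1],lo[2]]),np.array([180,255,255]))
    n,l,s,c=cv2.connectedComponentsWithStats(m)
    return [(c[i].round(1).tolist(),s[i].tolist()) for i in range(1,n) if s[i,4]>=amin], m,l
E
python3 - <<'E'
from h import *; import pickle
d=pickle.load(open("d0.pkl","rb"));v=d["top"]
for nm,lo,hi,a in(("red",(0,150,80),(6,255,255),4),("orange",(8,150,120),(20,255,255),4),("blue",(100,150,80),(125,255,255),30)):
    for c,s in blobs(v,lo,hi,a)[0]: print(nm,c,s,onto(v,c,.072)[:2].round(3))
b,m,l=blobs(v,(100,120,60),(125,255,255),30)
i=[k for k in range(1,l.max()+1) if (l==k).sum()>500 and 150<np.where(l==k)[1].mean()<280 and np.where(l==k)[0].mean()>170]
ys,xs=np.where(np.isin(l,i)); r=cv2.minAreaRect(np.c_[xs,ys].astype(np.float32)); bx=cv2.boxPoints(r)
P=np.array([onto(v,p,.012) for p in bx]); print(bx.round(1),P.round(4),[np.linalg.norm(P[k]-P[k-1]).round(3) for k in range(4)])
cv2.imwrite("pics/c1.png",cv2.resize(v["frame"][150:250,110:310,::-1],(800,400),interpolation=cv2.INTER_CUBIC))
E
```

```text
red [166.2, 59.3] [165, 58, 3, 4, 10] [0.915 0.35 ]
red [307.2, 131.0] [301, 123, 14, 25, 162] [ 0.664 -0.099]
red [335.4, 171.2] [335, 170, 2, 3, 5] [ 0.534 -0.182]
red [325.2, 205.6] [318, 198, 16, 16, 202] [ 0.428 -0.146]
red [410.4, 212.5] [399, 202, 23, 22, 396] [ 0.402 -0.402]
red [182.4, 214.8] [179, 212, 7, 6, 25] [0.407 0.291]
orange [287.4, 198.4] [286, 196, 4, 6, 9] [ 0.452 -0.032]
orange [165.2, 200.9] [162, 198, 8, 6, 17] [0.451 0.345]
orange [174.4, 202.5] [172, 199, 7, 8, 11] [0.445 0.316]
orange [298.8, 202.0] [298, 201, 3, 3, 4] [ 0.44  -0.066]
orange [294.2, 203.7] [292, 203, 5, 2, 6] [ 0.435 -0.052]
orange [168.0, 207.7] [167, 206, 3, 4, 7] [0.43  0.335]
blue [75.7, 29.7] [72, 28, 9, 4, 32] [1.025 0.651]
blue [173.1, 136.3] [151, 119, 46, 32, 631] [0.656 0.323]
blue [211.4, 201.1] [156, 183, 117, 44, 2172] [0.448 0.202]
blue [209.6, 203.2] [198, 197, 23, 13, 243] [0.441 0.207]
blue [371.1, 224.1] [362, 215, 19, 19, 269] [ 0.369 -0.282]
[[155.7 221.9]
 [157.7 181.6]
 [273.1 187.4]
 [271.1 227.7]] [[0.3915 0.3884 0.012 ]
 [0.5226 0.3849 0.012 ]
 [0.4966 0.0107 0.012 ]
 [0.367  0.0196 0.012 ]] [np.float64(0.37), np.float64(0.131), np.float64(0.375), np.float64(0.13)]
```

View pics/c1.png

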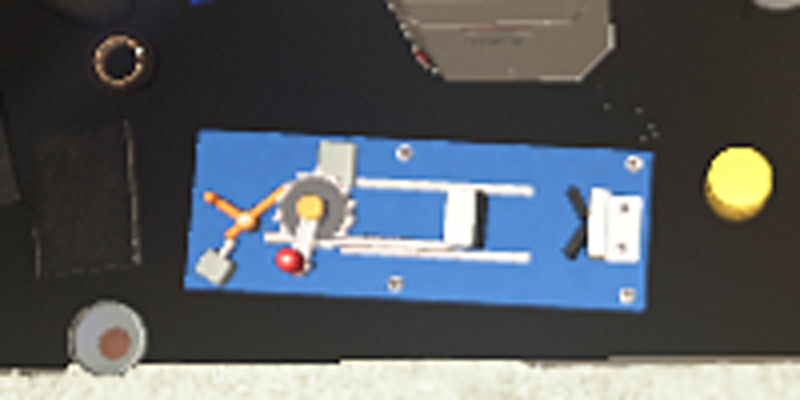

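View pics/wrist0.png

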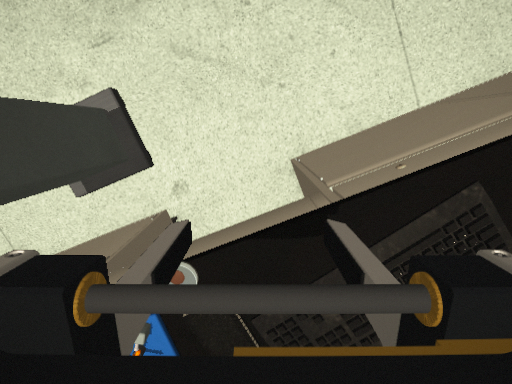

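The clamp crop shows the orange pawl with its pivot at (245,220), the tab at (210,197), the knob at (289,260), the jaw face at about (484,220), and the V-block arms at (575,220). The wrist view shows only the clamp's near corner, so next I'll work out positions and obstacle clearances.

```bash
python3 - <<'E'
from h import *; import pickle
d=pickle.load(open("d0.pkl","rb"));v=d["top"]
o=np.array([.4435,.186]);yv=np.array([.0677,.9977]);xv=np.array([.9977,-.0677])
def cl(p): q=p[:2]-o; return np.round([1e3*q@xv,1e3*q@yv],1)
C=lambda a,b:(110+(a+.5)/4-.5,150+(b+.5)/4-.5)
for n,c,z in(("drumcap",(311,207),.06),("pivot",(246,219),.04),("tabtop",(210,197),.056),("jawface",(487,218),.048),("jawback",(446,216),.048),("knobtop",(289,259),.09),("Vtop",(570,190),.054),("Vtop2",(570,257),.054),("Vapexish",(585,222),.054),("Vplate",(600,225),.054)):
    p=onto(v,C(*c),z); print(n,p.round(4)[:2],cl(p))
for z in (0,.1,.2,.3,.4): print("tower",z,onto(v,(235,168),z)[:2].round(3),onto(v,(262,168),z)[:2].round(3),"inst",onto(v,(347,183),z)[:2].round(3),onto(v,(347,120),z)[:2].round(3))
s=d["scene"]
for c,st in blobs(s,(0,150,80),(6,255,255),20)[0]: print("scene red",c,st)
print("jar lid pred",proj(s,(.428,-.146,.072)))
E
```

```text
drumcap [0.4497 0.2782] [-0.  92.4]
pivot [0.4438 0.3334] [ -9.7 147.1]
tabtop [0.4596 0.3582] [  4.4 172.9]
jawface [0.4402 0.1423] [ -0.4 -43.8]
jawback [0.4423 0.1744] [ -0.4 -11.6]
knobtop [0.4065 0.2886] [-43.9  99.9]
Vtop [0.4602 0.0769] [  24.1 -107.7]
Vtop2 [0.4079 0.0775] [ -28.2 -110.6]
Vapexish [0.435  0.0656] [  -0.4 -120.7]
Vplate [0.4324 0.054 ] [  -2.1 -132.5]
tower 0 [0.565 0.134] [0.563 0.046] inst [ 0.508 -0.229] [ 0.72  -0.239]
tower 0.1 [0.544 0.126] [0.543 0.044] inst [ 0.492 -0.211] [ 0.688 -0.22 ]
tower 0.2 [0.523 0.118] [0.522 0.042] inst [ 0.475 -0.192] [ 0.656 -0.201]
tower 0.3 [0.502 0.11 ] [0.501 0.041] inst [ 0.458 -0.174] [ 0.624 -0.182]
tower 0.4 [0.481 0.102] [0.48  0.039] inst [ 0.441 -0.156] [ 0.591 -0.163]
scene red [137.5, 56.5] [134, 54, 8, 6, 38]
scene red [202.2, 177.4] [201, 175, 4, 6, 20]
scene red [304.9, 196.1] [293, 190, 21, 13, 155]
scene red [261.8, 244.8] [254, 239, 16, 12, 142]
scene red [294.4, 293.3] [283, 284, 23, 20, 361]
jar lid pred [260.15360938 244.25534779]
```

```bash
python3 - <<'E'
from h import *; import pickle
d=pickle.load(open("d0.pkl","rb"));s=d["scene"]
cv2.imwrite("pics/c2.png",cv2.resize(s["frame"][120:320,170:340,::-1],(680,800),interpolation=cv2.INTER_CUBIC)[:600])
for n,c in (("tower",(272,207)),("towerL",(250,197)),("inst",(296,262)),("inst2",(296,246))): print(n,[onto(s,c,z)[:2].round(3).tolist() for z in (0,.1,.2)])
E
```

```text
tower [[0.604, 0.065], [0.546, -0.029], [0.487, -0.124]]
towerL [[0.559, 0.162], [0.504, 0.06], [0.449, -0.042]]
inst [[0.527, -0.225], [0.475, -0.296], [0.423, -0.367]]
inst2 [[0.57, -0.16], [0.514, -0.237], [0.458, -0.313]]
```

View pics/c2.png

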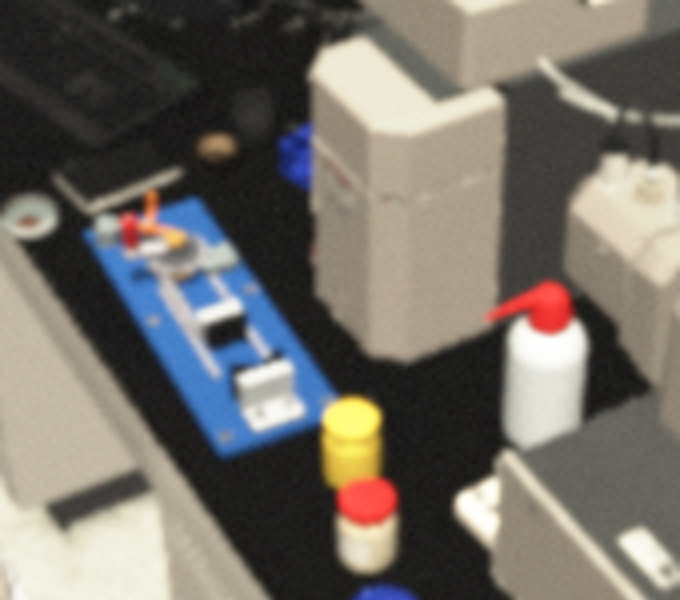

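The crop confirms the choice: small red-lidded jar at (367,525), with yellow behind it at (352,440) and the tower and instrument clear of both. Next I'll go over the clamp for a wrist look.

```bash
cat >> h.py <<'E'
YV=np.array([.0677,.9977,0]);XV=np.array([.9977,-.0677,0])
def Rt(tx): # tool pointing down with tool x along tx
    tx=np.array(tx,float);tx/=np.linalg.norm(tx);z=np.array([0,0,-1.]);return R.from_matrix(np.c_[tx,np.cross(z,tx),z])
def delta(s,p,rot):
    r0=R.from_quat(s["ee_rot"]); t=r0.inv().apply(np.array(p)-s["ee_pos"])/.025
    w=np.degrees((r0.inv()*rot).as_rotvec())/5
    return t.round(3),w.round(3)
E
python3 - <<'E'
from h import *; import pickle
from workcell import sense
v=pickle.load(open("d0.pkl","rb"))["wrist"];s=sense()
r0=R.from_quat(s["ee_rot"]);rc=r0.inv()*R.from_quat(v["attitude"]);ec=r0.inv().apply(v["eye"]-s["ee_pos"])
print("cam in tool",ec.round(3),rc.as_matrix().round(3))
rot=Rt(YV)
for p in [(.44,.2,.25),(.44,.16,.3)]:
    w=dict(v);w["eye"]=rot.apply(ec)+p;w["attitude"]=(rot*rc).as_quat()
    print(p,delta(s,p,rot)); 
    for c in (((0,192),(511,192),(256,100),(256,5),(256,192),(256,270))): print(c,onto(w,c,.05)[:2].round(3))
E
```

```text
cam in tool [ 0.072  0.001 -0.199] [[ 0.    -0.968 -0.249]
 [ 1.     0.    -0.001]
 [ 0.001 -0.249  0.968]]
(0.44, 0.2, 0.25) (array([-13.31 , -12.966,  -2.576]), array([-9.0000e-03,  7.0000e-03,  1.4366e+01]))
(0, 192) [0.042 0.202]
(511, 192) [0.828 0.149]
(256, 100) [0.445 0.308]
(256, 5) [0.454 0.425]
(256, 192) [0.436 0.176]
(256, 270) [0.427 0.044]
(0.44, 0.16, 0.3) (array([-13.911, -14.451,  -4.575]), array([-9.0000e-03,  7.0000e-03,  1.4366e+01]))
(0, 192) [-0.009  0.154]
(511, 192) [0.876 0.094]
(256, 100) [0.445 0.272]
(256, 5) [0.455 0.404]
(256, 192) [0.435 0.124]
(256, 270) [ 0.425 -0.024]
```

Emit:
{"api": "arm_command", "payload": {"deltas": [-13.9, -14.45, -4.6, 0, 0, 14.37, -13.9, -14.45, -4.6, 0, 0, 14.37, -13.9, -14.45, -4.6, 0, 0, 14.37, -13.9, -14.45, -4.6, 0, 0, 14.37, -13.9, -14.45, -4.6, 0, 0, 14.37, -13.9, -14.45, -4.6, 0, 0, 14.37, -13.9, -14.45, -4.6, 0, 0, 14.37, -13.9, -14.45, -4.6, 0, 0, 14.37, -13.9, -14.45, -4.6, 0, 0, 14.37, -13.9, -14.45, -4.6, 0, 0, 14.37, -13.9, -14.45, -4.6, 0, 0, 14.37, -13.9, -14.45, -4.6, 0, 0, 14.37]}}

```text
time_s: 1.35
ee_pos: [0.4407, 0.1585, 0.3014]
ee_rot: [0.732, 0.681, 0.001, -0.0]
wrist_force: [-0.2, 1.0, 0.8]
finger_gap: 0.0941
gripper_force: 0.0
```

```bash
python3 - <<'E'
from h import *; import pickle
from workcell import sense,vision
v=vision.snapshot("wrist");pickle.dump(v,open("w1.pkl","wb"))
cv2.imwrite("pics/w1.png",cv2.resize(v["frame"][0:260,100:420,::-1],(738,600),interpolation=cv2.INTER_CUBIC))
print(sense()["q"])
E
```

```text
[-1.01079303 -0.04265371  0.51416075  1.91957243  0.02157511  1.25887171
 -0.57296002]
```

View pics/w1.png

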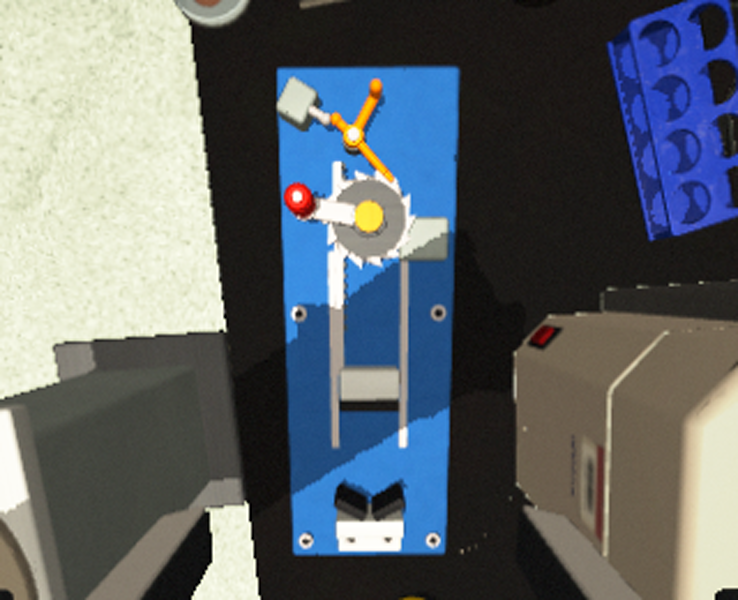

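The wrist view shows the tab top at (376,86), the knob top at (298,197), the drum cap at (368,215), the jaw rubber edge at about (370,411) and the V tips at (345,485) and (398,485).

```bash
cat > m1.py <<'E'
from h import *; import pickle
v=pickle.load(open("w1.pkl","rb"));t=pickle.load(open("d0.pkl","rb"))["top"]
C=lambda a,b:(100+(a+.5)*320/738-.5,(b+.5)*260/600-.5)
m=blobs(v,(100,120,40),(125,255,255),300);print([b for b in m[0]])
P=np.array([onto(v,C(*c),.012) for c in((277,68),(459,67),(444,554),(293,554))])
print(P.round(4)); c=P.mean(0); y=(P[0]+P[1]-P[2]-P[3]);y/=np.linalg.norm(y);x=np.array([y[1],-y[0],0])
o=c-.015*y; print("origin",o.round(4),"y",y.round(4),"sizes",[np.linalg.norm(P[k]-P[k-1]).round(4) for k in range(4)])
for n,q,z in(("drum",(368,215),.06),("pivot",(353,135),.045),("tab",(376,86),.056),("knob",(298,196),.09),("jaw400",(370,400),.048),("jaw411",(370,411),.048),("jawback",(370,367),.048),("Vl",(337,487),.054),("Vr",(402,487),.054),("Vmid",(369,517),.054),("Vtipback",(369,493),.054)):
    p=onto(v,C(*q),z);d=p-o;print(n,C(*q),p.round(4)[:2],"clamp mm",(1e3*np.array([d@x,d@y])).round(1))
p=tri([(v,C(376,86)),(t,(162.1,198.9))]);print("tab tri",p.round(4))
p=tri([(v,C(298,196)),(t,(181.9,214.4))]);print("knob tri",p.round(4))
E
python3 m1.py
```

```text
[([394.8, 51.2], [363, 0, 68, 105, 4560]), ([260.4, 131.7], [219, 28, 81, 213, 9815]), ([260.9, 135.4], [249, 111, 24, 49, 1038])]
[[0.3963 0.3878 0.012 ]
 [0.5238 0.3793 0.012 ]
 [0.4984 0.0126 0.012 ]
 [0.3712 0.0217 0.012 ]]
origin [0.4464 0.1854 0.012 ] y [0.0687 0.9976 0.    ] sizes [np.float64(0.367), np.float64(0.1278), np.float64(0.3676), np.float64(0.1275)]
drum (259.2831978319783, 92.88333333333334) [0.4525 0.2804] clamp mm [-0.4 95.2]
pivot (252.77913279132792, 58.21666666666667) [0.4463 0.3333] clamp mm [-10.3 147.6]
tab (262.7520325203252, 36.983333333333334) [0.4632 0.3587] clamp mm [  4.8 174. ]
knob (228.9308943089431, 84.65) [0.4098 0.2912] clamp mm [-43.7 103. ]
jaw400 (260.150406504065, 173.05) [0.4452 0.1542] clamp mm [  1.  -31.2]
jaw411 (260.150406504065, 177.81666666666666) [0.4446 0.146 ] clamp mm [  1.  -39.4]
jawback (260.150406504065, 158.75) [0.4469 0.1782] clamp mm [ 1.  -7.1]
Vl (245.84146341463415, 210.75) [0.416  0.0912] clamp mm [-23.8 -96. ]
Vr (274.02574525745257, 210.75) [0.4646 0.0877] clamp mm [ 24.9 -96.2]
Vmid (259.7168021680217, 223.75) [0.4383 0.0657] clamp mm [ 1.000e-01 -1.199e+02]
Vtipback (259.7168021680217, 213.35) [0.4396 0.0848] clamp mm [ 1.000e-01 -1.008e+02]
tab tri [0.4641 0.367  0.0244]
knob tri [0.4083 0.2935 0.0695]
```

Emit:
{"api": "arm_command", "payload": {"deltas": [-12.4, 0.4, 0.8, 0, 0, 0, -12.4, 0.4, 0.8, 0, 0, 0, -12.4, 0.4, 0.8, 0, 0, 0, -12.4, 0.4, 0.8, 0, 0, 0, -12.4, 0.4, 0.8, 0, 0, 0, -12.4, 0.4, 0.8, 0, 0, 0, -12.4, 0.4, 0.8, 0, 0, 0, -12.4, 0.4, 0.8, 0, 0, 0, -12.4, 0.4, 0.8, 0, 0, 0, -12.4, 0.4, 0.8, 0, 0, 0, -12.4, 0.4, 0.8, 0, 0, 0]}}

```text
time_s: 2.5
ee_pos: [0.429, -0.1483, 0.2807]
ee_rot: [0.73, 0.683, -0.0, -0.0]
wrist_force: [0.1, 0.0, -0.2]
finger_gap: 0.094
gripper_force: 0.0
```

```bash
python3 - <<'E'
from h import *; import pickle
from workcell import sense,vision
v=vision.snapshot("wrist");pickle.dump(v,open("w2.pkl","wb"));s=sense()
print(s["ee_pos"].round(4) if hasattr(s["ee_pos"],"round") else s["ee_pos"], np.round(s["q"],2))
for c,st in blobs(v,(0,150,80),(6,255,255),40)[0]:
    p=onto(v,c,.072);print(c,st,p.round(4),delta(s,p,Rt(YV)))
for c,st in blobs(v,(22,150,80),(35,255,255),40)[0]: print("yellow",c,st,onto(v,c,.06).round(4))
t=pickle.load(open("d0.pkl","rb"))["top"]
E
```

```text
[ 0.429  -0.1486  0.2808] [-0.78 -0.12  0.91  1.99  0.1   1.23  0.03]
[435.0, 128.4] [393, 113, 70, 34, 1383] [ 0.6948 -0.0954  0.072 ] (array([ 2.827, 10.47 ,  8.348]), array([-0.001,  0.002,  0.018]))
[258.6, 173.4] [244, 158, 31, 32, 753] [ 0.4311 -0.1456  0.072 ] (array([0.125, 0.078, 8.35 ]), array([-0.001,  0.002,  0.018]))
[252.1, 325.1] [234, 314, 37, 26, 836] [ 0.4019 -0.418   0.072 ] (array([-10.823,  -0.368,   8.352]), array([-0.001,  0.002,  0.018]))
yellow [279.3, 109.6] [262, 92, 35, 36, 968] [ 0.4678 -0.0542  0.06  ]
```

Emit:
{"api": "arm_command", "payload": {"deltas": [0.12, 0.06, 1.5, 0, 0, 0, 0.12, 0.06, 3, 0, 0, 0, 0.12, 0.06, 4.5, 0, 0, 0, 0.12, 0.06, 6, 0, 0, 0, 0.12, 0.06, 7.5, 0, 0, 0, 0.12, 0.06, 8.5, 0, 0, 0, 0.12, 0.06, 9.2, 0, 0, 0, 0.12, 0.06, 9.6, 0, 0, 0, 0.12, 0.06, 9.85, 0, 0, 0, 0.12, 0.06, 9.85, 0, 0, 0]}}

```text
time_s: 3.55
ee_pos: [0.4305, -0.1466, 0.0345]
ee_rot: [0.731, 0.683, -0.0, -0.0]
wrist_force: [-0.3, -0.3, -0.1]
finger_gap: 0.0939
gripper_force: 0.0
```

Emit:
{"api": "arm_command", "payload": {"deltas": [0, 0, 0, 0, 0, 0, 0, 0, 0, 0, 0, 0, 0, 0, 0, 0, 0, 0, 0, 0, 0, 0, 0, 0, 0, 0, 0, 0, 0, 0, 0, 0, 0, 0, 0, 0, 0, 0, 0, 0, 0, 0, 0, 0, 0, 0, 0, 0], "grip": 44, "force": 12}}

```text
time_s: 4.35
ee_pos: [0.4305, -0.1468, 0.0346]
ee_rot: [0.731, 0.683, -0.0, 0.0]
wrist_force: [0.8, 0.8, 2.3]
finger_gap: 0.046
gripper_force: 12.0
```

Emit:
{"api": "arm_command", "payload": {"deltas": [0, 0, -1, 0, 0, 0, 0, 0, -2.5, 0, 0, 0, 0, 0, -4, 0, 0, 0, 0, 0, -5.5, 0, 0, 0, 1, 0, -6.2, 0, 0, 0, 2.5, -0.1, -6.2, 0, 0, 0, 4.2, -0.1, -6.2, 0, 0, 0, 6, -0.2, -6.2, 0, 0, 0, 7.8, -0.2, -6.2, 0, 0, 0, 9.2, -0.3, -6.2, 0, 0, 0, 10.1, -0.3, -6.2, 0, 0, 0, 10.25, -0.3, -6.2, 0, 0, 0]}}

```text
time_s: 5.55
ee_pos: [0.4401, 0.1118, 0.1893]
ee_rot: [0.73, 0.684, -0.0, 0.0]
wrist_force: [0.3, -0.9, -1.3]
finger_gap: 0.046
gripper_force: 12.0
```

```bash
python3 - <<'E'
from h import *; import pickle
from workcell import sense,vision
v=vision.snapshot("wrist");pickle.dump(v,open("w3.pkl","wb"));s=sense()
print(s["ee_pos"],s["finger_gap"],delta(s,(.4405,.1095,.05),Rt(YV)))
for c,st in blobs(v,(0,150,60),(6,255,255),40)[0]:
    p=onto(v,c,s["ee_pos"][2]+.038);print(c,st,p.round(4))
cv2.imwrite("pics/w3.png",cv2.resize(v["frame"][0:260,100:420,::-1],(738,600),interpolation=cv2.INTER_CUBIC))
E
```

```text
[0.44016824 0.11077968 0.18928673] 0.045928449907550066 (array([-0.046,  0.018,  5.572]), array([-0.003,  0.009,  0.023]))
[216.4, 23.1] [206, 9, 21, 28, 370] [0.4269 0.239  0.2273]
[362.1, 111.6] [354, 107, 16, 10, 90] [0.5054 0.1888 0.2273]
[257.0, 237.5] [222, 201, 72, 73, 4083] [0.4405 0.1155 0.2273]
[448.4, 350.3] [442, 346, 13, 9, 81] [0.5749 0.0172 0.2273]
```

View pics/w3.png

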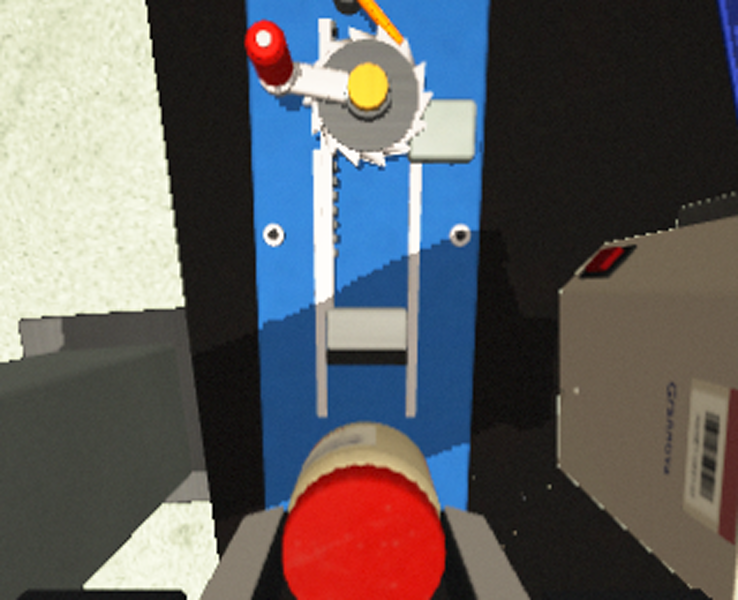

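The wrist view shows the jar held upright with its lid at (364,550), and the jaw rubber edge at (367,362).

```bash
python3 - <<'E'
from h import *; import pickle
v=pickle.load(open("w3.pkl","rb"))
C=lambda a,b:(100+(a+.5)*320/738-.5,(b+.5)*260/600-.5)
for n,q,z in (("face",(367,362),.048),("rubberback",(367,350),.048),("jawL",(328,330),.048),("jawR",(407,330),.048),("drum",(368,85),.06)): print(n,onto(v,C(*q),z).round(4))
E
```

```text
face [0.4444 0.1473 0.048 ]
rubberback [0.4448 0.1538 0.048 ]
jawL [0.4246 0.1657 0.048 ]
jawR [0.4669 0.163  0.048 ]
drum [0.4532 0.2792 0.06  ]
```

Emit:
{"api": "arm_command", "payload": {"deltas": [-0.07, 0.04, 1, 0, 0, 0, -0.07, 0.04, 2, 0, 0, 0, -0.07, 0.04, 3, 0, 0, 0, -0.07, 0.04, 4, 0, 0, 0, -0.07, 0.04, 4.7, 0, 0, 0, -0.07, 0.04, 5.2, 0, 0, 0, -0.07, 0.04, 5.5, 0, 0, 0, -0.07, 0.04, 5.6, 0, 0, 0, -0.07, 0.04, 5.64, 0, 0, 0, -0.07, 0.04, 5.66, 0, 0, 0]}}

```text
time_s: 6.6
ee_pos: [0.4416, 0.1076, 0.0485]
ee_rot: [0.731, 0.683, 0.0, 0.0]
wrist_force: [-0.5, -0.2, -0.8]
finger_gap: 0.046
gripper_force: 12.0
```

Emit:
{"api": "arm_command", "payload": {"deltas": [0, 0, 0.02, 0, 0, 0, 0, 0, 0.04, 0, 0, 0, 0, 0, 0.05, 0, 0, 0, 0, 0, 0.05, 0, 0, 0]}}

```text
time_s: 7.0
ee_pos: [0.4413, 0.1077, 0.0469]
ee_rot: [0.731, 0.683, 0.0, -0.0]
wrist_force: [-0.7, 0.6, -0.9]
finger_gap: 0.0461
gripper_force: 12.0
```

Emit:
{"api": "arm_command", "payload": {"deltas": [0.03, 0, 0.02, 0, 0, 0, 0.04, 0, 0.04, 0, 0, 0, 0.04, 0, 0.06, 0, 0, 0, 0.04, 0, 0.06, 0, 0, 0]}}

```text
time_s: 7.4
ee_pos: [0.4425, 0.1085, 0.0459]
ee_rot: [0.731, 0.682, 0.001, 0.0]
wrist_force: [0.7, -3.3, 12.7]
finger_gap: 0.046
gripper_force: 12.0
```

Emit:
{"api": "arm_command", "payload": {"deltas": [0, 0, -0.04, 0, 0, 0, 0, 0, -0.04, 0, 0, 0]}}

```text
time_s: 7.6
ee_pos: [0.4413, 0.1087, 0.0463]
ee_rot: [0.731, 0.683, -0.0, -0.0]
wrist_force: [-0.1, -0.1, -1.7]
finger_gap: 0.0459
gripper_force: 12.0
```

Emit:
{"api": "arm_command", "payload": {"deltas": [0, 0, 0, 0, 0, 0, 0, 0, 0, 0, 0, 0, 0, 0, 0, 0, 0, 0, 0, 0, 0, 0, 0, 0, 0, 0, 0, 0, 0, 0], "grip": 80}}

```text
time_s: 8.1
ee_pos: [0.4413, 0.1086, 0.0463]
ee_rot: [0.731, 0.683, -0.0, 0.0]
wrist_force: [-0.2, -0.3, 0.6]
finger_gap: 0.0793
gripper_force: 0.0
```

Emit:
{"api": "arm_command", "payload": {"deltas": [0, 0, -0.5, 0, 0, 0, 0, 0, -1.5, 0, 0, 0, 0, 0, -3, 0, 0, 0, 0, 0, -4.5, 0, 0, 0, 0, 0, -6, 0, 0, 0, 1, 0, -7, 0, 0, 0, 2.2, 0, -7, 0, 0, 0, 3.5, 0, -7, 0, 0, 0, 3.5, 0, -7, 0, 0, 0]}}

```text
time_s: 9.0
ee_pos: [0.4471, 0.1994, 0.2221]
ee_rot: [0.729, 0.684, 0.0, 0.0]
wrist_force: [-0.1, -0.3, 0.8]
finger_gap: 0.0797
gripper_force: 0.0
```

```bash
python3 - <<'E'
from h import *; import pickle
from workcell import sense,vision
v=vision.snapshot("wrist");pickle.dump(v,open("w4.pkl","wb"));s=sense()
print(s["ee_pos"],s["wrist_force"])
for c,st in blobs(v,(0,150,60),(6,255,255),40)[0]:
    print(c,st,onto(v,c,.084).round(4),onto(v,c,.09).round(4))
cv2.imwrite("pics/w4.png",cv2.resize(v["frame"][0:260,100:420,::-1],(738,600),interpolation=cv2.INTER_CUBIC))
t=vision.snapshot("top");pickle.dump(t,open("t4.pkl","wb"))
for c,st in blobs(t,(0,150,60),(6,255,255),15)[0]:
    print("top",c,st,onto(t,c,.084).round(4))
E
```

```text
[0.44717618 0.19706435 0.22180364] [ 0.13568312 -1.06914541 -0.79058073]
[221.5, 112.4] [213, 105, 17, 15, 168] [0.4103 0.2906 0.084 ] [0.4111 0.2903 0.09  ]
[346.1, 178.8] [340, 174, 13, 11, 78] [0.5603 0.2003 0.084 ] [0.5584 0.2016 0.09  ]
[256.6, 248.9] [240, 232, 34, 35, 963] [0.4407 0.1111 0.084 ] [0.4409 0.1139 0.09  ]
top [307.1, 130.9] [301, 122, 14, 26, 164] [ 0.6608 -0.0978  0.084 ]
top [241.7, 203.5] [235, 196, 15, 16, 179] [0.4371 0.1077 0.084 ]
top [410.4, 212.5] [399, 202, 23, 22, 397] [ 0.4011 -0.3978  0.084 ]
```

View pics/w4.png

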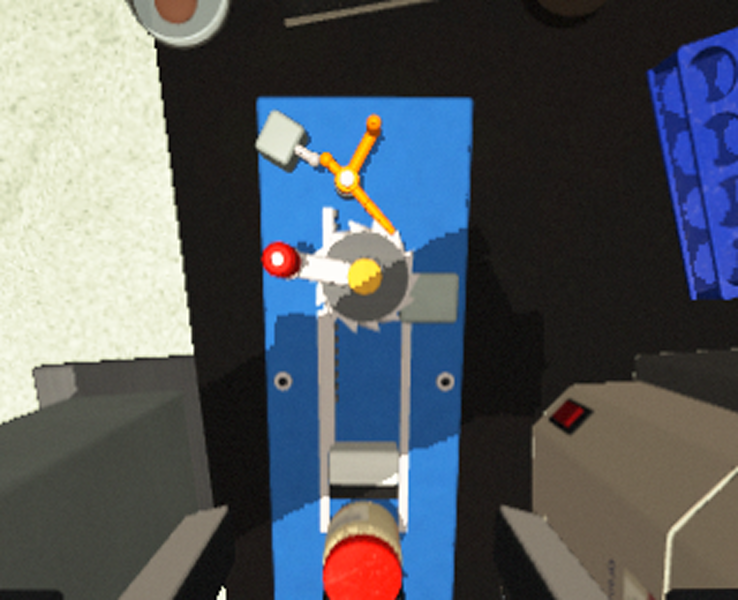

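The jar stands at (364,567) in the crop, about 36 mm from the jaw face. Next is the tab: close the fingers and come down on its free side.

Emit:
{"api": "arm_command", "payload": {"deltas": [1, 0.2, 0, 0, 0, 0, 2.5, 0.5, 0, 0, 0, 0, 4, 0.9, 0, 0, 0, 0, 5.5, 1.2, 0, 0, 0, 0, 6.57, 1.44, 0, 0, 0, 0, 6.57, 1.44, 1, 0, 0, 0, 6.57, 1.44, 2.5, 0, 0, 0, 6.57, 1.44, 4, 0, 0, 0, 6.57, 1.44, 4.8, 0, 0, 0, 6.57, 1.44, 5, 0, 0, 0], "grip": 0, "force": 10}}

```text
time_s: 10.1
ee_pos: [0.4938, 0.3552, 0.0948]
ee_rot: [0.731, 0.682, -0.002, 0.0]
wrist_force: [1.0, 0.2, 0.4]
finger_gap: 0.0033
gripper_force: 0.0
```

```bash
python3 - <<'E'
from h import *; import pickle
from workcell import sense,vision
v=vision.snapshot("wrist");pickle.dump(v,open("w5.pkl","wb"));s=sense()
print(s["ee_pos"],s["ee_rot"],s["finger_gap"])
for c,st in blobs(v,(6,150,110),(20,255,255),15)[0]: print(c,st,onto(v,c,.056).round(4))
cv2.imwrite("pics/w5.png",cv2.resize(v["frame"][:,60:400,::-1],(531,600),interpolation=cv2.INTER_CUBIC))
E
```

```text
[0.49418597 0.35574352 0.09549129] [ 7.31225770e-01  6.82134591e-01 -1.06513103e-03  3.73107084e-04] 0.001326432402320238
[217.4, 218.6] [197, 195, 37, 51, 497] [0.4562 0.3472 0.056 ]
[247.1, 300.8] [245, 273, 5, 55, 191] [0.4767 0.2575 0.056 ]
[267.7, 300.6] [266, 273, 4, 55, 180] [0.4976 0.2563 0.056 ]
[224.9, 349.4] [49, 341, 309, 15, 2841] [0.4481 0.1987 0.056 ]
```

View pics/w5.png

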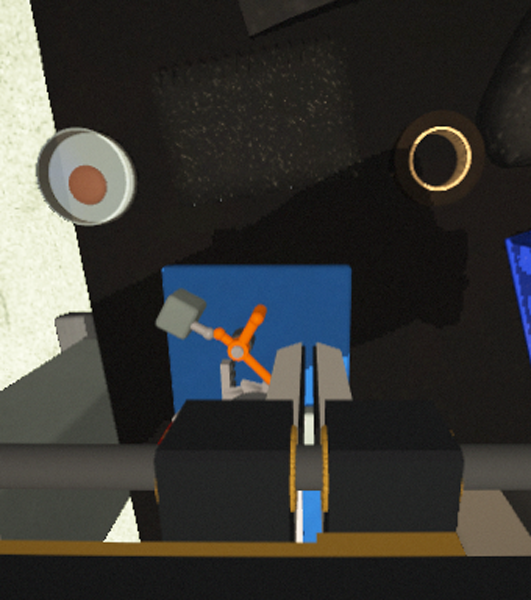

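The closed fingers are at (310,350), to the right (+x clamp) of the tab top at (260,311).

```bash
python3 - <<'E'
from h import *; import pickle
from workcell import sense
v=pickle.load(open("w5.pkl","rb"));s=sense()
C=lambda a,b:(60+(a+.5)*340/531-.5,(b+.5)*384/600-.5)
o=np.array([.4464,.1854,0]);y=np.array([.0687,.9976,0]);x=np.array([.9976,-.0687,0])
def cl(p): return (1e3*np.array([(p-o)@x,(p-o)@y])).round(1)
print("tcp",cl(np.array(s["ee_pos"])))
for n,q,z in(("tab",(260,311),.056),("pivot",(237,352),.045),("tipL",(279,346),.0875),("tipR",(341,346),.0875)):
    p=onto(v,C(*q),z);print(n,p.round(4),cl(p))
E
```

```text
tcp [ 36.  173.2]
tab [0.4663 0.3656 0.056 ] [  7.5 181.1]
pivot [0.4477 0.3372 0.045 ] [ -9.1 151.5]
tipL [0.4787 0.3546 0.0875] [ 20.6 171. ]
tipR [0.5107 0.3524 0.0875] [ 52.7 171. ]
```

Emit:
{"api": "arm_command", "payload": {"deltas": [0.2, 0.1, 0, 0, 0, 0, 0.2, 0.1, 0.6, 0, 0, 0, 0.2, 0.1, 1.2, 0, 0, 0, 0.2, 0.1, 1.6, 0, 0, 0, 0.2, 0.1, 1.8, 0, 0, 0, 0.2, 0.1, 1.8, 0, 0, 0]}}

```text
time_s: 10.75
ee_pos: [0.4969, 0.3616, 0.0504]
ee_rot: [0.731, 0.683, -0.001, 0.0]
wrist_force: [0.2, -1.1, 0.1]
finger_gap: 0.0004
gripper_force: 0.0
```

Emit:
{"api": "arm_command", "payload": {"deltas": [0, -0.1, 0, 0, 0, 0, 0, -0.2, 0, 0, 0, 0, 0, -0.3, 0, 0, 0, 0, 0, -0.34, 0, 0, 0, 0, 0, -0.34, 0, 0, 0, 0]}}

```text
time_s: 11.25
ee_pos: [0.4885, 0.3629, 0.0515]
ee_rot: [0.731, 0.683, 0.0, -0.0]
wrist_force: [-0.2, 0.2, 1.4]
finger_gap: 0.0001
gripper_force: 0.0
```

Emit:
{"api": "arm_command", "payload": {"deltas": [0, -0.04, 0, 0, 0, 0, 0, -0.08, 0, 0, 0, 0, 0, -0.12, 0, 0, 0, 0, 0, -0.12, 0, 0, 0, 0]}}

```text
time_s: 11.65
ee_pos: [0.4856, 0.3629, 0.0512]
ee_rot: [0.731, 0.683, -0.0, -0.0]
wrist_force: [-0.5, 0.0, -0.1]
finger_gap: 0.0007
gripper_force: 0.0
```

Emit:
{"api": "arm_command", "payload": {"deltas": [0, -0.04, 0, 0, 0, 0, 0, -0.08, 0, 0, 0, 0, 0, -0.12, 0, 0, 0, 0, 0, -0.12, 0, 0, 0, 0]}}

```text
time_s: 12.05
ee_pos: [0.4826, 0.3632, 0.0513]
ee_rot: [0.731, 0.683, -0.0, -0.0]
wrist_force: [0.0, 0.5, 0.3]
finger_gap: 0.0003
gripper_force: 0.0
```

Emit:
{"api": "arm_command", "payload": {"deltas": [0, -0.04, 0, 0, 0, 0, 0, -0.08, 0, 0, 0, 0, 0, -0.12, 0, 0, 0, 0, 0, -0.12, 0, 0, 0, 0]}}

```text
time_s: 12.45
ee_pos: [0.4795, 0.3634, 0.0512]
ee_rot: [0.731, 0.683, -0.0, -0.0]
wrist_force: [-0.2, -0.1, -0.1]
finger_gap: 0.0008
gripper_force: 0.0
```

Emit:
{"api": "arm_command", "payload": {"deltas": [0, -0.04, 0, 0, 0, 0, 0, -0.08, 0, 0, 0, 0, 0, -0.12, 0, 0, 0, 0, 0, -0.12, 0, 0, 0, 0]}}

```text
time_s: 12.85
ee_pos: [0.4766, 0.3636, 0.0513]
ee_rot: [0.731, 0.683, -0.0, -0.0]
wrist_force: [0.7, -1.1, 0.6]
finger_gap: 0.0005
gripper_force: 0.0
```

Emit:
{"api": "arm_command", "payload": {"deltas": [0, -0.04, 0, 0, 0, 0, 0, -0.08, 0, 0, 0, 0, 0, -0.1, 0, 0, 0, 0, 0, -0.1, 0, 0, 0, 0]}}

```text
time_s: 13.25
ee_pos: [0.4742, 0.3637, 0.0513]
ee_rot: [0.731, 0.683, -0.0, -0.0]
wrist_force: [-0.8, -0.3, -0.2]
finger_gap: 0.0007
gripper_force: 0.0
```

Emit:
{"api": "arm_command", "payload": {"deltas": [0, -0.04, 0, 0, 0, 0, 0, -0.08, 0, 0, 0, 0, 0, -0.1, 0, 0, 0, 0, 0, -0.1, 0, 0, 0, 0]}}

```text
time_s: 13.65
ee_pos: [0.4716, 0.3639, 0.0513]
ee_rot: [0.731, 0.683, -0.0, -0.0]
wrist_force: [-0.3, -0.8, -0.1]
finger_gap: 0.0005
gripper_force: 0.0
```

```bash
python3 - <<'E'
from h import *; import pickle
from workcell import sense,vision
v=vision.snapshot("wrist");pickle.dump(v,open("w6.pkl","wb"));s=sense()
print(s["ee_pos"],s["wrist_force"])
cv2.imwrite("pics/w6.png",cv2.resize(v["frame"][130:290,150:350,::-1],(750,600),interpolation=cv2.INTER_CUBIC))
E
```

```text
[0.47170182 0.3639134  0.05127482] [ 0.73950837 -0.07453089  1.33181681]
```

View pics/w6.png

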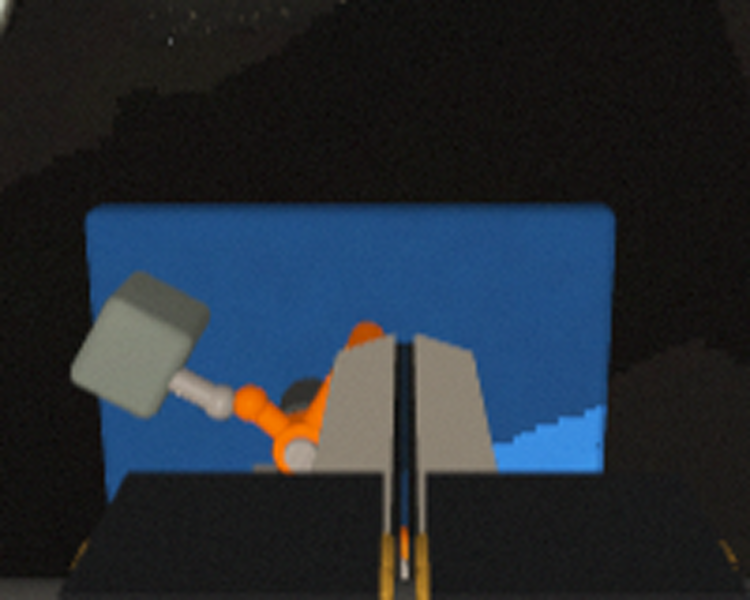

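The pawl's orange end shows at (367,330), just past the left fingertip (340–395, 340). I'll work out where it lies relative to the finger.

```bash
python3 - <<'E'
from h import *; import pickle
from workcell import sense
o=np.array([.4464,.1854,0]);y=np.array([.0687,.9976,0]);x=np.array([.9976,-.0687,0])
def cl(p): return (1e3*np.array([(p-o)@x,(p-o)@y])).round(1).tolist()
s=sense();print("tcp",cl(np.array(s["ee_pos"])))
v6=pickle.load(open("w6.pkl","rb"));v5=pickle.load(open("w5.pkl","rb"));v4=pickle.load(open("w4.pkl","rb"));v1=pickle.load(open("w1.pkl","rb"))
C6=lambda a,b:(150+(a+.5)/3.75-.5,130+(b+.5)/3.75-.5)
C5=lambda a,b:(60+(a+.5)*340/531-.5,(b+.5)*384/600-.5)
C=lambda a,b:(100+(a+.5)*320/738-.5,(b+.5)*260/600-.5)
for n,q in(("tab",(367,330)),("pivot",(299,455)),("tipL",(341,345)),("tipR",(470,350)),("baseTL",(88,206)),("baseTR",(614,206))): print(n,[(z,cl(onto(v6,C6(*q),z))) for z in(.012,.03,.043,.056)])
print("v5 tab",[(z,cl(onto(v5,C5(260,311),z))) for z in(.012,.03,.056)],"base edge",cl(onto(v5,C5(165,266),.012)),cl(onto(v5,C5(350,266),.012)))
print("v4 tab",[(z,cl(onto(v4,C(375,121),z))) for z in(.03,.056)],"edge",cl(onto(v4,C(258,98),.012)),cl(onto(v4,C(472,98),.012)))
b=lambda v,z:tri
print("tri tab v1,v4", tri([(v1,C(376,86)),(v4,C(375,121))]).round(4), tri([(v1,C(376,86)),(v5,C5(260,311))]).round(4),cl(tri([(v1,C(376,86)),(v5,C5(260,311))])))
E
```

```text
tcp [13.0, 179.8]
tab [(0.012, [4.0, 170.1]), (0.03, [4.7, 176.4]), (0.043, [5.3, 180.9]), (0.056, [5.8, 185.4])]
pivot [(0.012, [-13.7, 136.3]), (0.03, [-11.7, 145.1]), (0.043, [-10.2, 151.4]), (0.056, [-8.7, 157.8])]
tipL [(0.012, [-2.5, 166.2]), (0.03, [-1.3, 172.7]), (0.043, [-0.4, 177.4]), (0.056, [0.5, 182.2])]
tipR [(0.012, [29.6, 164.9]), (0.03, [28.4, 171.5]), (0.043, [27.5, 176.3]), (0.056, [26.7, 181.1])]
baseTL [(0.012, [-62.9, 201.5]), (0.03, [-57.1, 205.4]), (0.043, [-52.9, 208.1]), (0.056, [-48.8, 210.9])]
baseTR [(0.012, [63.6, 201.6]), (0.03, [59.8, 205.5]), (0.043, [57.1, 208.3]), (0.056, [54.4, 211.1])]
v5 tab [(0.012, [2.1, 169.1]), (0.03, [4.3, 174.0]), (0.056, [7.5, 181.1])] base edge [-61.1, 200.5] [63.6, 200.5]
v4 tab [(0.03, [5.8, 181.6]), (0.056, [5.4, 175.3])] edge [-63.5, 198.2] [63.5, 198.8]
tri tab v1,v4 [0.4644 0.3665 0.0286] [0.4641 0.3623 0.043 ] [5.5, 177.7]
```

The finger overlaps the tab in plan without touching it, so the tips must be passing above it. They look about 25 mm higher than nominal, which agrees with the grip having closed on the 46 mm lid. I'll back off and go lower.

Emit:
{"api": "arm_command", "payload": {"deltas": [0, 0.35, 0, 0, 0, 0, 0, 0.75, 0, 0, 0, 0, 0, 0.8, 0, 0, 0, 0, 0, 0.8, 0.3, 0, 0, 0, 0, 0.8, 0.5, 0, 0, 0, 0, 0.8, 0.7, 0, 0, 0, 0, 0.8, 0.8, 0, 0, 0, 0, 0.8, 0.8, 0, 0, 0]}}

```text
time_s: 14.5
ee_pos: [0.4913, 0.3624, 0.0308]
ee_rot: [0.731, 0.683, -0.0, 0.0]
wrist_force: [-0.4, 0.6, 0.5]
finger_gap: 0.0006
gripper_force: 0.0
```

```bash
python3 - <<'E'
from h import *; import pickle
from workcell import sense,vision
v=vision.snapshot("wrist");pickle.dump(v,open("w7.pkl","wb"));s=sense()
print(s["ee_pos"],s["wrist_force"])
o=np.array([.4464,.1854,0]);y=np.array([.0687,.9976,0]);x=np.array([.9976,-.0687,0])
def cl(p): return (1e3*np.array([(p-o)@x,(p-o)@y])).round(1).tolist()
print("tcp",cl(np.array(s["ee_pos"])))
for c,st in blobs(v,(4,150,90),(20,255,255),15)[0]: print(c,st)
# tool-projected points: where would tip corners show for tip z offset
r=R.from_quat(s["ee_rot"])
for dz in(.008,-.005,-.015): print(dz,[proj(v,np.array(s["ee_pos"])+r.apply([8e-3,sy*12.5e-3,dz])).round(1).tolist() for sy in(-1,1)])
# finger gray mask extents by row
f=v["frame"];h=cv2.cvtColor(f,cv2.COLOR_RGB2HSV)
for row in range(205,260,5):
    g=np.where((h[row,180:340,1]<70)&(h[row,180:340,2]>90))[0]+180
    print(row,(g.min(),g.max(),len(g)) if len(g) else None)
E
```

```text
[0.4915682  0.36244123 0.03109527] [ 0.52325385 -0.54946408 -0.79193179]
tcp [32.9, 179.7]
[207.3, 243.4] [183, 225, 43, 32, 511]
[252.5, 300.0] [251, 273, 4, 55, 201]
[262.4, 300.8] [261, 272, 4, 56, 199]
[349.3, 315.2] [348, 311, 3, 11, 18]
[216.3, 349.5] [43, 341, 309, 15, 3251]
0.008 [[241.6, 209.6], [272.9, 209.6]]
-0.005 [[240.6, 214.7], [273.8, 214.8]]
-0.015 [[239.8, 219.2], [274.6, 219.2]]
205 None
210 None
215 None
220 (np.int64(250), np.int64(265), 10)
225 (np.int64(217), np.int64(275), 32)
230 (np.int64(238), np.int64(276), 33)
235 (np.int64(237), np.int64(278), 36)
240 (np.int64(223), np.int64(279), 39)
245 (np.int64(180), np.int64(280), 43)
250 (np.int64(180), np.int64(281), 45)
255 (np.int64(233), np.int64(282), 44)
```

Emit:
{"api": "arm_command", "payload": {"deltas": [0, -0.1, 0, 0, 0, 0, 0, -0.2, 0, 0, 0, 0, 0, -0.3, 0, 0, 0, 0, 0, -0.3, 0, 0, 0, 0]}}

```text
time_s: 14.95
ee_pos: [0.4838, 0.3632, 0.0314]
ee_rot: [0.731, 0.683, -0.0, -0.0]
wrist_force: [-0.6, 0.2, 0.1]
finger_gap: 0.0006
gripper_force: 0.0
```

Emit:
{"api": "arm_command", "payload": {"deltas": [0, -0.04, 0, 0, 0, 0, 0, -0.08, 0, 0, 0, 0, 0, -0.12, 0, 0, 0, 0, 0, -0.12, 0, 0, 0, 0]}}

```text
time_s: 15.35
ee_pos: [0.4811, 0.3633, 0.0313]
ee_rot: [0.731, 0.683, -0.0, -0.0]
wrist_force: [1.3, 0.4, 0.7]
finger_gap: 0.0007
gripper_force: 0.0
```

Emit:
{"api": "arm_command", "payload": {"deltas": [0, -0.04, 0, 0, 0, 0, 0, -0.08, 0, 0, 0, 0, 0, -0.12, 0, 0, 0, 0, 0, -0.12, 0, 0, 0, 0]}}

```text
time_s: 15.75
ee_pos: [0.4781, 0.3634, 0.0313]
ee_rot: [0.731, 0.683, -0.0, -0.0]
wrist_force: [-0.8, -0.3, -0.3]
finger_gap: 0.0006
gripper_force: 0.0
```

Emit:
{"api": "arm_command", "payload": {"deltas": [0, -0.04, 0, 0, 0, 0, 0, -0.08, 0, 0, 0, 0, 0, -0.1, 0, 0, 0, 0, 0, -0.1, 0, 0, 0, 0]}}

```text
time_s: 16.15
ee_pos: [0.4757, 0.3636, 0.0313]
ee_rot: [0.731, 0.683, -0.0, -0.0]
wrist_force: [0.2, 0.7, 0.1]
finger_gap: 0.0004
gripper_force: 0.0
```

Emit:
{"api": "arm_command", "payload": {"deltas": [0, -0.04, 0, 0, 0, 0, 0, -0.08, 0, 0, 0, 0, 0, -0.1, 0, 0, 0, 0, 0, -0.1, 0, 0, 0, 0]}}

```text
time_s: 16.55
ee_pos: [0.4732, 0.3638, 0.0313]
ee_rot: [0.731, 0.683, 0.0, 0.0]
wrist_force: [-0.1, -0.7, 0.5]
finger_gap: 0.0003
gripper_force: 0.1
```

```bash
cat > pw.py <<'E'
from h import *; import pickle
from workcell import sense,vision
v=vision.snapshot("wrist");s=sense();print(np.round(s["ee_pos"],4),np.round(s["wrist_force"],1))
b,m,l=blobs(v,(4,150,60),(20,255,255),15)
for c,st in b: print(c,st)
m=m[195:275,170:270]
for r in range(0,80,3): print(195+r,''.join('#' if q else '.' for q in m[r,::2]))
E
python3 pw.py
```

```text
[0.4733 0.3638 0.0313] [ 0.2 -0.2 -0.4]
[221.7, 249.1] [206, 234, 32, 23, 289]
[252.5, 300.4] [251, 272, 4, 56, 208]
[262.5, 300.3] [261, 272, 4, 56, 211]
[165.6, 315.9] [165, 310, 3, 13, 21]
[349.3, 315.3] [348, 310, 3, 12, 23]
[215.1, 349.7] [43, 341, 310, 16, 3362]
195 ..................................................
198 ..................................................
201 ..................................................
204 ..................................................
207 ..................................................
210 ..................................................
213 ..................................................
216 ..................................................
219 ..................................................
222 ..................................................
225 ..................................................
228 ..................................................
231 ..................................................
234 ..................................................
237 .................................#................
240 ................................#.................
243 ...................###.........##.................
246 ..................#####.......###.................
249 ..................#######...####..................
252 ....................############..................
255 .......................#########..................
258 ..................................................
261 ..................................................
264 ..................................................
267 ..................................................
270 ..................................................
273 .........................................##...#...
```

Emit:
{"api": "arm_command", "payload": {"deltas": [0, -0.04, 0, 0, 0, 0, 0, -0.08, 0, 0, 0, 0, 0, -0.1, 0, 0, 0, 0, 0, -0.1, 0, 0, 0, 0]}}

```text
time_s: 17.0
ee_pos: [0.4715, 0.3644, 0.0317]
ee_rot: [0.731, 0.683, 0.001, 0.0]
wrist_force: [5.2, 1.4, 5.9]
finger_gap: 0.0004
gripper_force: 4.1
```

```bash
cat > pw2.py <<'E'
from h import *
from workcell import sense,vision
v=vision.snapshot("wrist");s=sense();print(np.round(s["ee_pos"],4),np.round(s["wrist_force"],1))
o=np.array([.4464,.1854,0]);y=np.array([.0687,.9976,0]);x=np.array([.9976,-.0687,0])
for z in(.03,.045,.056):print(z,"pivot",proj(v,o-.010*x+.149*y+[0,0,z]).round(1),"tab",proj(v,o+.005*x+.176*y+[0,0,z]).round(1),"taboff",proj(v,o-.0075*x+.179*y+[0,0,z]).round(1))
f=cv2.cvtColor(v["frame"],cv2.COLOR_RGB2HSV)[195:275:3,190:290:2]
for i,r in enumerate(f): print(195+3*i,''.join('O' if p[1]>150 and p[0]<22 and p[2]>60 else 'b' if p[1]>120 and 95<p[0]<130 else 'g' if p[1]<80 and p[2]>80 else '.' for p in r))
E
python3 pw2.py
```

```text
[0.4714 0.3644 0.0317] [4.8 1.9 5.5]
0.03 pivot [229.1 257.8] tab [247.2 226.7] taboff [231.3 223.2]
0.045 pivot [227.1 267.1] tab [246.5 234.1] taboff [229.4 230.2]
0.056 pivot [225.5 274.7] tab [245.9 240.2] taboff [227.8 236.1]
195 bbbbbbbbbbbbbbbbbbbbbbbbbbbbbbbbbbbbbbbbbbbbbbbbbb
198 bbbbbbbbbbbbbbbbbbbbbbbbbbbbbbbbbbbbbbbbbbbbbbbbbb
201 bbbbbbbbbbbbbbbbbbbbbbbbbbbbbbbbbbbbbbbbbbbbbbbbbb
204 bbbbbbbbbbbbbbbbbbbbbbbbbbbbbbbbbbbbbbbbbbbbbbbbbb
207 bbbbbbbbbbbbbbbbbbbbbbbbbbbbbbbbbbbbbbbbbbbbbbbbbb
210 bbbbbbbbbbbbbbbbbbbbbbbbbbbbbbbbbbbbbbbbbbbbbbbbbb
213 .bbbbbbbbbbbbbbbbbbbbbbbbbbbbbbbbbbbbbbbbbbbbbbbbb
216 gggbbbbbbbbbbbbbbbbbbbbbbbbbbbbbbbbbbbbbbbbbbbbbbb
219 ggggggbbbbbbbbbbbbbbbbbbbbbbbbb.gbb.gbbbbbbbbbbbbb
222 ggggg.bbbbbbbbbbbbbbbbbbbbbgggggg..gggggg.bbbbbbbb
225 gggg..bbbbbbbbbbbbbbbbbbbgggggggg.b.ggggggg.bbbbbb
228 gggg.bbbbbbbbbbbbbbbbbbbbgggggggg...ggggggggbbbbbb
231 ggggbbbbbbbbbbbbbbbbbbbbggggggggg...ggggggggbbbbbb
234 gggbbbbbbbbbbbbbbbbbbbbbggggggggg...gggggggg.bbbbb
237 ggbbbbbbbbbbbbbbbbbbbbb.ggggggggg.b.gggggggggbbbbb
240 gggggbbbbbbbbbbbbbb.....ggggggggg...gggggggggbbbbb
243 gggggggggbgOO.bbb.....Ogggggggggg...gggggggggbbbbb
246 bbgggggggOOOOO.bb....OOgggggggggg.b.ggggggggggbbbb
249 bbbbbggggOOOOOOO..g.OO.gggggggggg.b.ggggggggggbbbb
252 bbbbbb.gbb.OOOOOOOOOOOggggggggggg...ggggggggggbbbb
255 bbbbbbbbbbbbbOOOOOOOOOggggggggggg.b.gggggggggggbbb
258 ...............................g..b.g.............
261 ...............................g..b.g.............
264 ...............................g..b.g.............
267 ...............................g..b.g.............
270 ...............................g..b.g.............
273 ...............................OO.b.O.............
```

Emit:
{"api": "arm_command", "payload": {"deltas": [0, 0.12, 0, 0, 0, 0, 0, 0.2, 0, 0, 0, 0, 0, 0.2, 0.12, 0, 0, 0, 0, 0.2, 0.25, 0, 0, 0, 0, 0.2, 0.25, 0, 0, 0]}}

```text
time_s: 17.55
ee_pos: [0.4761, 0.3635, 0.0247]
ee_rot: [0.731, 0.683, 0.0, 0.0]
wrist_force: [2.2, 0.7, 1.6]
finger_gap: 0.0007
gripper_force: 1.8
```

Emit:
{"api": "arm_command", "payload": {"deltas": [0, -0.06, 0, 0, 0, 0, 0, -0.12, 0, 0, 0, 0, 0, -0.16, 0, 0, 0, 0, 0, -0.16, 0, 0, 0, 0]}}

```text
time_s: 17.95
ee_pos: [0.471, 0.3637, 0.0248]
ee_rot: [0.731, 0.683, -0.001, -0.0]
wrist_force: [-0.1, -0.1, -0.8]
finger_gap: 0.0004
gripper_force: 0.0
```

Emit:
{"api": "arm_command", "payload": {"deltas": [0, -0.02, 0, 0, 0, 0, 0, -0.04, 0, 0, 0, 0, 0, -0.06, 0, 0, 0, 0, 0, -0.06, 0, 0, 0, 0]}}

```text
time_s: 18.35
ee_pos: [0.4702, 0.3639, 0.025]
ee_rot: [0.731, 0.683, -0.0, -0.0]
wrist_force: [-0.5, -0.5, -0.1]
finger_gap: 0.0003
gripper_force: 0.0
```

```bash
python3 pw2.py
```

```text
[0.4702 0.364  0.025 ] [-0.3  1.1 -0.4]
0.03 pivot [229.9 261.2] tab [248.5 229.3] taboff [232.1 225.6]
0.045 pivot [227.8 271.1] tab [247.9 237.1] taboff [230.2 233.2]
0.056 pivot [226.2 279.2] tab [247.3 243.6] taboff [228.6 239.5]
195 bbbbbbbbbbbbbbbbbbbbbbbbbbbbbbbbbbbbbbbbbbbbbbbbbb
198 bbbbbbbbbbbbbbbbbbbbbbbbbbbbbbbbbbbbbbbbbbbbbbbbbb
201 bbbbbbbbbbbbbbbbbbbbbbbbbbbbbbbbbbbbbbbbbbbbbbbbbb
204 bbbbbbbbbbbbbbbbbbbbbbbbbbbbbbbbbbbbbbbbbbbbbbbbbb
207 bbbbbbbbbbbbbbbbbbbbbbbbbbbbbbbbbbbbbbbbbbbbbbbbbb
210 bbbbbbbbbbbbbbbbbbbbbbbbbbbbbbbbbbbbbbbbbbbbbbbbbb
213 bbbbbbbbbbbbbbbbbbbbbbbbbbbbbbbbbbbbbbbbbbbbbbbbbb
216 gbbbbbbbbbbbbbbbbbbbbbbbbbbbbbbbbbbbbbbbbbbbbbbbbb
219 ggggbbbbbbbbbbbbbbbbbbbbbbbbbbb.gbb.gbbbbbbbbbbbbb
222 ggggggbbbbbbbbbbbbbb...bbbbgggggg..gggggg.bbbbbbbb
225 ggggg.bbbbbbbbbbbbbOOOOObgggggggg..gggggggg.bbbbbb
228 gggg.bbbbbbbbbbbbb.OOOOObgggggggg...ggggggggbbbbbb
231 ggg.bbbbbbbbbbbbbbOOOOOOggggggggg...ggggggggbbbbbb
234 ggg.bbbbbbbbbbbbb.OOOOOOggggggggg...gggggggg.bbbbb
237 gggbbbbbbbbbbbbbb.OOOOO.ggggggggg...gggggggggbbbbb
240 ggbbbbbbbbbbbbbbbbOOOOO.ggggggggg...gggggggggbbbbb
243 gggggbbbbbbbbbbbbbgOOOOgggggggggg.b.gggggggggbbbbb
246 gggggggggbbbbbbbb.OOOOOgggggggggg...ggggggggggbbbb
249 b.ggggggggbbbbbbb.OOOO.gggggggggg.b.ggggggggggbbbb
252 bbbb.ggggggbbbbb..OOOOggggggggggg.b.ggggggggggbbbb
255 bbbbbbgg.OOO..bb.OOOOOggggggggggg.b.gggggggggggbbb
258 ...............................g..b.g.............
261 ...............................g..b.g.............
264 ...............................g..b.g.............
267 ...............................g..b.g.............
270 ...............................g....g.............
273 ...............................OO.O.O.............
```

The pawl clicked over: the tab now sits at its off position (column 233 against 232 predicted), with zero force. I'll retreat and locate the knob.

Emit:
{"api": "arm_command", "payload": {"deltas": [0, 0.2, 0, 0, 0, 0, 0, 0.5, 0, 0, 0, 0, 0, 0.6, -0.5, 0, 0, 0, 0, 0.6, -2, 0, 0, 0, 0, 0.6, -3.5, 0, 0, 0, -1.5, 0, -5, 0, 0, 0, -3, -1, -6, 0, 0, 0, -4, -2, -7, 0, 0, 0, -4.5, -3, -7, 0, 0, 0, -4.5, -3, -7, 0, 0, 0], "grip": 34}}

```text
time_s: 19.4
ee_pos: [0.3859, 0.2556, 0.2013]
ee_rot: [0.731, 0.682, 0.001, -0.002]
wrist_force: [-0.3, 0.9, 0.7]
finger_gap: 0.0339
gripper_force: 0.0
```

```bash
cat > kn.py <<'E'
from h import *
from workcell import sense,vision
v=vision.snapshot("wrist");s=sense();print(np.round(s["ee_pos"],4),np.round(s["wrist_force"],1),s["finger_gap"])
o=np.array([.4464,.1854,0]);y=np.array([.0687,.9976,0]);x=np.array([.9976,-.0687,0])
def cl(p): return (1e3*np.array([(p-o)@x,(p-o)@y])).round(1).tolist()
print("tcp",cl(np.array(s["ee_pos"])))
for c,st in blobs(v,(0,150,60),(6,255,255),40)[0]: print("red",c,st,onto(v,c,.084).round(4),cl(onto(v,c,.084)))
for c,st in blobs(v,(8,150,90),(20,255,255),20)[0]: print("orange",c,st,cl(onto(v,c,.045)))
for c,st in blobs(v,(21,130,90),(34,255,255),20)[0]: print("yellow",c,st,onto(v,c,.06).round(4),cl(onto(v,c,.06)))
E
python3 kn.py
```

```text
[0.3871 0.2568 0.2013] [-0.2  1.2 -0.1] 0.033818026564669416
tcp [-64.0, 67.1]
red [274.7, 157.1] [268, 149, 15, 17, 169] [0.4087 0.2923 0.084 ] [-45.0, 104.0]
red [395.1, 219.2] [388, 214, 15, 12, 104] [0.5535 0.2058 0.084 ] [105.5, 27.7]
orange [303.4, 113.4] [286, 89, 42, 43, 322] [-7.3, 154.8]
orange [308.3, 161.3] [301, 154, 16, 16, 198] [1.6, 94.4]
orange [192.0, 299.8] [187, 272, 14, 56, 418] [-164.0, -114.7]
orange [322.9, 299.9] [315, 272, 14, 56, 418] [33.6, -114.4]
orange [283.0, 349.6] [111, 340, 309, 16, 3199] [-24.3, -205.8]
```

Emit:
{"api": "arm_command", "payload": {"deltas": [0.7, 0.4, 0, 0, 0, 0, 1.45, 0.79, 0, 0, 0, 0, 1.45, 0.79, 1.2, 0, 0, 0, 1.45, 0.79, 2.6, 0, 0, 0, 1.45, 0.79, 3.8, 0, 0, 0, 1.45, 0.79, 4.5, 0, 0, 0, 1.45, 0.79, 4.6, 0, 0, 0]}}

```text
time_s: 20.15
ee_pos: [0.4101, 0.2907, 0.0832]
ee_rot: [0.731, 0.682, -0.002, 0.001]
wrist_force: [0.3, 0.0, 0.4]
finger_gap: 0.0339
gripper_force: 0.0
```

Emit:
{"api": "arm_command", "payload": {"deltas": [0, 0, 0.3, 0, 0, 0, 0, 0, 0.6, 0, 0, 0, 0, 0, 0.9, 0, 0, 0, 0, 0, 1.2, 0, 0, 0, 0, 0, 1.2, 0, 0, 0]}}

```text
time_s: 20.65
ee_pos: [0.4096, 0.2914, 0.0543]
ee_rot: [0.731, 0.683, -0.0, 0.0]
wrist_force: [0.2, -0.4, 0.7]
finger_gap: 0.0342
gripper_force: 0.0
```

```bash
python3 kn.py | head -4
```

```text
[0.4098 0.2915 0.0548] [ 0.3  0.3 -0.8] 0.033882587756600385
tcp [-43.8, 103.3]
red [256.6, 231.7] [244, 214, 26, 38, 731] [0.4098 0.2957 0.084 ] [-44.1, 107.6]
red [450.1, 318.3] [437, 313, 25, 15, 186] [0.5484 0.2171 0.084 ] [99.5, 38.6]
```

Emit:
{"api": "arm_command", "payload": {"deltas": [0, 0, 0.15, 0, 0, 0, 0, 0, 0.3, 0, 0, 0, 0, 0, 0.35, 0, 0, 0, 0, 0, 0.35, 0, 0, 0]}}

```text
time_s: 21.1
ee_pos: [0.4099, 0.2916, 0.0461]
ee_rot: [0.731, 0.683, -0.0, 0.0]
wrist_force: [0.5, -0.1, -0.1]
finger_gap: 0.0336
gripper_force: 0.0
```

Emit:
{"api": "arm_command", "payload": {"deltas": [0, 0, 0, 0, 0, 0, 0, 0, 0, 0, 0, 0, 0, 0, 0, 0, 0, 0, 0, 0, 0, 0, 0, 0, 0, 0, 0, 0, 0, 0], "grip": 12, "force": 8}}

```text
time_s: 21.6
ee_pos: [0.4094, 0.2917, 0.0463]
ee_rot: [0.731, 0.683, -0.0, -0.0]
wrist_force: [-5.5, -0.4, 5.8]
finger_gap: 0.0177
gripper_force: 8.0
```

Emit:
{"api": "arm_command", "payload": {"deltas": [0, -0.02, 0, 0, 0, 0, 0, -0.02, 0, 0, 0, 0, 0, -0.02, 0, 0, 0, 0]}}

```text
time_s: 21.9
ee_pos: [0.4093, 0.2917, 0.0463]
ee_rot: [0.731, 0.683, -0.0, -0.0]
wrist_force: [-4.0, -0.5, 5.6]
finger_gap: 0.0176
gripper_force: 8.0
```

Emit:
{"api": "arm_command", "payload": {"deltas": [0, 0, -0.02, 0, 0, 0, 0, 0, -0.02, 0, 0, 0]}}

```text
time_s: 22.1
ee_pos: [0.4093, 0.2917, 0.0465]
ee_rot: [0.731, 0.683, -0.0, 0.0]
wrist_force: [-2.5, 0.3, -5.5]
finger_gap: 0.0177
gripper_force: 8.0
```

Emit:
{"api": "arm_command", "payload": {"deltas": [0, -0.03, 0.01, 0, 0, 0, 0, -0.03, 0.01, 0, 0, 0]}}

```text
time_s: 22.3
ee_pos: [0.4091, 0.2917, 0.0465]
ee_rot: [0.731, 0.683, 0.0, 0.0]
wrist_force: [2.8, 0.5, -6.6]
finger_gap: 0.0176
gripper_force: 8.0
```

```bash
cat > arc.py <<'E'
from h import *; import sys
from workcell import sense
s=sense();c=np.array([.4525,.2804]);p=np.array(s["ee_pos"])[:2];F=np.array(s["wrist_force"])
f=np.arctan2(*(p-c)[::-1]);r=R.from_quat(s["ee_rot"])
print("phi",np.degrees(f).round(1),"theta",round(f-np.radians(165.4),3),"rad",np.linalg.norm(p-c).round(4),"Ft",(F[:2]@[-np.sin(f),np.cos(f)]).round(2),"Fr",(F[:2]@[np.cos(f),np.sin(f)]).round(2))
st,n=float(sys.argv[1]),int(sys.argv[2]);rd=float(sys.argv[3]) if len(sys.argv)>3 else np.linalg.norm(p-c)
for k in range(1,n+1):
    q=c+rd*np.array([np.cos(f+k*st),np.sin(f+k*st)])-p
    print(*(r.inv().apply([q[0],q[1],0])[:2]/.025).round(2),end=", 0, 0, 0, 0,  ")
E
python3 arc.py .03 12
```

```text
phi 165.4 theta 0.001 rad 0.0448 Ft -1.22 Fr -2.62
-0.05 -0.01, 0, 0, 0, 0,  -0.11 -0.02, 0, 0, 0, 0,  -0.16 -0.02, 0, 0, 0, 0,  -0.21 -0.03, 0, 0, 0, 0,  -0.27 -0.03, 0, 0, 0, 0,  -0.32 -0.03, 0, 0, 0, 0,  -0.37 -0.03, 0, 0, 0, 0,  -0.43 -0.03, 0, 0, 0, 0,  -0.48 -0.02, 0, 0, 0, 0,  -0.54 -0.02, 0, 0, 0, 0,  -0.59 -0.01, 0, 0, 0, 0,  -0.64 -0.0, 0, 0, 0, 0,
```

Emit:
{"api": "arm_command", "payload": {"deltas": [-0.05, -0.01, 0, 0, 0, 0, -0.11, -0.02, 0, 0, 0, 0, -0.16, -0.02, 0, 0, 0, 0, -0.21, -0.03, 0, 0, 0, 0, -0.27, -0.03, 0, 0, 0, 0, -0.32, -0.03, 0, 0, 0, 0, -0.37, -0.03, 0, 0, 0, 0, -0.43, -0.03, 0, 0, 0, 0]}}

```text
time_s: 23.1
ee_pos: [0.4077, 0.2811, 0.0466]
ee_rot: [0.731, 0.683, 0.0, 0.0]
wrist_force: [7.3, 1.1, -10.7]
finger_gap: 0.0175
gripper_force: 8.0
```

```bash
python3 arc.py .03 12; python3 kn.py | grep -v orange
```

```text
phi 179.1 theta 0.24 rad 0.0448 Ft -1.19 Fr -7.24
-0.05 0.0, 0, 0, 0, 0,  -0.11 0.01, 0, 0, 0, 0,  -0.16 0.02, 0, 0, 0, 0,  -0.21 0.02, 0, 0, 0, 0,  -0.27 0.03, 0, 0, 0, 0,  -0.32 0.05, 0, 0, 0, 0,  -0.37 0.06, 0, 0, 0, 0,  -0.42 0.07, 0, 0, 0, 0,  -0.47 0.09, 0, 0, 0, 0,  -0.52 0.11, 0, 0, 0, 0,  -0.57 0.13, 0, 0, 0, 0,  -0.62 0.15, 0, 0, 0, 0,  [0.4077 0.2808 0.0466] [ 7.1  1.7 -9.1] 0.017769780577891456
tcp [-45.1, 92.6]
red [257.5, 236.2] [244, 217, 28, 40, 813] [0.4084 0.2853 0.084 ] [-44.7, 97.1]
red [457.4, 316.0] [451, 313, 11, 10, 48] [0.5455 0.2148 0.084 ] [96.8, 36.1]
```

Emit:
{"api": "arm_command", "payload": {"deltas": [-0.05, 0.02, 0.01, 0, 0, 0, -0.11, 0.04, 0.01, 0, 0, 0, -0.16, 0.05, 0.01, 0, 0, 0, -0.21, 0.06, 0.01, 0, 0, 0, -0.27, 0.07, 0.01, 0, 0, 0, -0.32, 0.09, 0.01, 0, 0, 0, -0.37, 0.1, 0.01, 0, 0, 0, -0.42, 0.11, 0.01, 0, 0, 0]}}

```text
time_s: 23.95
ee_pos: [0.4091, 0.2703, 0.0463]
ee_rot: [0.731, 0.683, -0.0, -0.0]
wrist_force: [-2.2, 1.6, 5.0]
finger_gap: 0.0181
gripper_force: 8.0
```

```bash
python3 arc.py .03 8
```

```text
phi -166.9 theta -5.8 rad 0.0445 Ft -2.05 Fr 1.82
-0.05 0.02, 0, 0, 0, 0,  -0.1 0.03, 0, 0, 0, 0,  -0.15 0.05, 0, 0, 0, 0,  -0.2 0.07, 0, 0, 0, 0,  -0.25 0.1, 0, 0, 0, 0,  -0.3 0.12, 0, 0, 0, 0,  -0.34 0.15, 0, 0, 0, 0,  -0.39 0.17, 0, 0, 0, 0,
```

Emit:
{"api": "arm_command", "payload": {"deltas": [-0.05, 0.01, 0, 0, 0, 0, -0.1, 0.02, 0, 0, 0, 0, -0.15, 0.04, 0, 0, 0, 0, -0.2, 0.06, 0, 0, 0, 0, -0.25, 0.09, 0, 0, 0, 0, -0.3, 0.11, 0, 0, 0, 0, -0.34, 0.14, 0, 0, 0, 0, -0.39, 0.16, 0, 0, 0, 0]}}

```text
time_s: 24.75
ee_pos: [0.4127, 0.2604, 0.0463]
ee_rot: [0.731, 0.683, 0.0, -0.0]
wrist_force: [1.3, 3.1, 3.5]
finger_gap: 0.0173
gripper_force: 8.0
```

```bash
python3 arc.py .03 8
```

```text
phi -153.3 theta -5.563 rad 0.0445 Ft -2.16 Fr -2.54
-0.05 0.03, 0, 0, 0, 0,  -0.09 0.06, 0, 0, 0, 0,  -0.13 0.09, 0, 0, 0, 0,  -0.18 0.12, 0, 0, 0, 0,  -0.22 0.15, 0, 0, 0, 0,  -0.26 0.19, 0, 0, 0, 0,  -0.3 0.22, 0, 0, 0, 0,  -0.34 0.26, 0, 0, 0, 0,
```

Emit:
{"api": "arm_command", "payload": {"deltas": [-0.05, 0.03, 0, 0, 0, 0, -0.09, 0.06, 0, 0, 0, 0, -0.13, 0.09, 0, 0, 0, 0, -0.18, 0.12, 0, 0, 0, 0, -0.22, 0.15, 0, 0, 0, 0, -0.22, 0.15, 0, 0, 0, 0]}}

```text
time_s: 25.35
ee_pos: [0.4162, 0.2545, 0.0463]
ee_rot: [0.731, 0.683, 0.0, 0.0]
wrist_force: [1.4, 2.5, 3.6]
finger_gap: 0.0176
gripper_force: 8.0
```

```bash
python3 arc.py .025 8
```

```text
phi -144.5 theta -5.409 rad 0.0445 Ft -1.25 Fr -2.58
-0.03 0.03, 0, 0, 0, 0,  -0.07 0.06, 0, 0, 0, 0,  -0.1 0.09, 0, 0, 0, 0,  -0.13 0.12, 0, 0, 0, 0,  -0.16 0.15, 0, 0, 0, 0,  -0.19 0.18, 0, 0, 0, 0,  -0.22 0.22, 0, 0, 0, 0,  -0.25 0.25, 0, 0, 0, 0,
```

Emit:
{"api": "arm_command", "payload": {"deltas": [-0.03, 0.03, 0, 0, 0, 0, -0.07, 0.06, 0, 0, 0, 0, -0.1, 0.09, 0, 0, 0, 0, -0.13, 0.12, 0, 0, 0, 0]}}

```text
time_s: 25.75
ee_pos: [0.4188, 0.2513, 0.0463]
ee_rot: [0.731, 0.683, 0.0, -0.0]
wrist_force: [1.1, 4.0, 5.1]
finger_gap: 0.0176
gripper_force: 8.0
```

```bash
python3 arc.py .025 6
```

```text
phi -139.2 theta -5.316 rad 0.0446 Ft -2.31 Fr -3.41
-0.03 0.03, 0, 0, 0, 0,  -0.06 0.06, 0, 0, 0, 0,  -0.09 0.1, 0, 0, 0, 0,  -0.12 0.13, 0, 0, 0, 0,  -0.15 0.17, 0, 0, 0, 0,  -0.18 0.2, 0, 0, 0, 0,
```

Emit:
{"api": "arm_command", "payload": {"deltas": [-0.02, 0.04, 0, 0, 0, 0, -0.05, 0.07, 0, 0, 0, 0, -0.08, 0.11, 0, 0, 0, 0, -0.11, 0.14, 0, 0, 0, 0]}}

```text
time_s: 26.15
ee_pos: [0.4219, 0.2481, 0.0463]
ee_rot: [0.731, 0.683, -0.0, -0.0]
wrist_force: [-1.4, 2.3, 7.4]
finger_gap: 0.0179
gripper_force: 8.0
```

```bash
python3 arc.py .025 6
```

```text
phi -133.4 theta -5.216 rad 0.0445 Ft -2.61 Fr -0.74
-0.03 0.03, 0, 0, 0, 0,  -0.05 0.07, 0, 0, 0, 0,  -0.08 0.11, 0, 0, 0, 0,  -0.11 0.14, 0, 0, 0, 0,  -0.13 0.18, 0, 0, 0, 0,  -0.15 0.22, 0, 0, 0, 0,
```

θ≈1.07, Ft about −2.6.

Emit:
{"api": "arm_command", "payload": {"deltas": [-0.03, 0.03, -0.01, 0, 0, 0, -0.05, 0.07, -0.01, 0, 0, 0, -0.08, 0.11, -0.01, 0, 0, 0]}}

```text
time_s: 26.45
ee_pos: [0.4244, 0.2459, 0.0464]
ee_rot: [0.731, 0.683, -0.0, -0.0]
wrist_force: [-0.2, 2.9, 1.7]
finger_gap: 0.0176
gripper_force: 8.0
```

```bash
python3 arc.py .02 6
```

```text
phi -129.2 theta -5.141 rad 0.0445 Ft -1.96 Fr -2.13
-0.02 0.03, 0, 0, 0, 0,  -0.04 0.06, 0, 0, 0, 0,  -0.06 0.09, 0, 0, 0, 0,  -0.08 0.12, 0, 0, 0, 0,  -0.1 0.15, 0, 0, 0, 0,  -0.11 0.18, 0, 0, 0, 0,
```

Emit:
{"api": "arm_command", "payload": {"deltas": [-0.02, 0.03, 0, 0, 0, 0, -0.04, 0.06, 0, 0, 0, 0, -0.06, 0.09, 0, 0, 0, 0, -0.07, 0.12, 0, 0, 0, 0]}}

```text
time_s: 26.85
ee_pos: [0.4273, 0.2438, 0.0464]
ee_rot: [0.731, 0.683, -0.0, -0.0]
wrist_force: [-1.9, 1.7, 1.3]
finger_gap: 0.0179
gripper_force: 8.0
```

```bash
python3 arc.py .02 6
```

```text
phi -124.6 theta -5.061 rad 0.0444 Ft -2.55 Fr -0.34
-0.02 0.03, 0, 0, 0, 0,  -0.04 0.06, 0, 0, 0, 0,  -0.05 0.09, 0, 0, 0, 0,  -0.07 0.12, 0, 0, 0, 0,  -0.08 0.16, 0, 0, 0, 0,  -0.1 0.19, 0, 0, 0, 0,
```

Emit:
{"api": "arm_command", "payload": {"deltas": [-0.02, 0.03, 0, 0, 0, 0, -0.04, 0.06, 0, 0, 0, 0, -0.05, 0.09, 0, 0, 0, 0, -0.07, 0.12, 0, 0, 0, 0]}}

```text
time_s: 27.25
ee_pos: [0.4303, 0.242, 0.0464]
ee_rot: [0.731, 0.683, -0.0, -0.0]
wrist_force: [-1.8, 1.8, -0.3]
finger_gap: 0.018
gripper_force: 8.0
```

```bash
python3 arc.py .02 6
```

```text
phi -120.0 theta -4.982 rad 0.0444 Ft -2.44 Fr -0.67
-0.02 0.03, 0, 0, 0, 0,  -0.03 0.06, 0, 0, 0, 0,  -0.04 0.1, 0, 0, 0, 0,  -0.06 0.13, 0, 0, 0, 0,  -0.07 0.16, 0, 0, 0, 0,  -0.08 0.2, 0, 0, 0, 0,
```

θ≈1.30, still near the baseline.

Emit:
{"api": "arm_command", "payload": {"deltas": [-0.02, 0.03, 0, 0, 0, 0, -0.03, 0.06, 0, 0, 0, 0, -0.04, 0.1, 0, 0, 0, 0, -0.06, 0.13, 0, 0, 0, 0]}}

```text
time_s: 27.65
ee_pos: [0.4326, 0.2406, 0.0464]
ee_rot: [0.731, 0.683, -0.001, -0.001]
wrist_force: [-9.9, 5.0, 4.1]
finger_gap: 0.0177
gripper_force: 8.0
```

```bash
python3 arc.py .02 6
```

```text
phi -116.6 theta -4.921 rad 0.0445 Ft -11.14 Fr -0.05
-0.01 0.03, 0, 0, 0, 0,  -0.03 0.07, 0, 0, 0, 0,  -0.04 0.1, 0, 0, 0, 0,  -0.05 0.13, 0, 0, 0, 0,  -0.06 0.17, 0, 0, 0, 0,  -0.07 0.2, 0, 0, 0, 0,
```

The jar is seated: Ft rose sharply to −11 N at θ≈1.36. I'll ease off slightly before letting go.

Emit:
{"api": "arm_command", "payload": {"deltas": [0.01, -0.03, 0, 0, 0, 0, 0.01, -0.03, 0, 0, 0, 0]}}

```text
time_s: 27.85
ee_pos: [0.4325, 0.2407, 0.0465]
ee_rot: [0.731, 0.683, -0.0, -0.0]
wrist_force: [-4.2, 2.5, 0.8]
finger_gap: 0.0178
gripper_force: 8.0
```

```bash
python3 arc.py .02 1
```

```text
phi -116.8 theta -4.925 rad 0.0445 Ft -4.82 Fr -0.34
-0.01 0.03, 0, 0, 0, 0,
```

Emit:
{"api": "arm_command", "payload": {"deltas": [0, 0, 0, 0, 0, 0, 0, 0, 0, 0, 0, 0, 0, 0, 0, 0, 0, 0, 0, 0, 0, 0, 0, 0], "grip": 36}}

```text
time_s: 28.25
ee_pos: [0.433, 0.2406, 0.0466]
ee_rot: [0.731, 0.683, 0.0, 0.0]
wrist_force: [0.0, 0.7, 0.4]
finger_gap: 0.0362
gripper_force: 0.0
```

Emit:
{"api": "arm_command", "payload": {"deltas": [0, 0, -0.5, 0, 0, 0, 0, 0, -1.2, 0, 0, 0, 0, 0, -2.5, 0, 0, 0, 0, 0, -4, 0, 0, 0, 0, 0, -5.5, 0, 0, 0, 0.5, 0, -7, 0, 0, 0, 1, 0, -8, 0, 0, 0, 1, 0, -8, 0, 0, 0]}}

```text
time_s: 29.05
ee_pos: [0.4358, 0.2677, 0.2503]
ee_rot: [0.73, 0.683, 0.003, -0.0]
wrist_force: [0.1, -0.3, -0.6]
finger_gap: 0.0359
gripper_force: 0.0
```

```bash
cat > fin.py <<'E'
from h import *
exec(open("kn.py").read())
for z,n in((.09,"knob"),(.084,"jar")):
    for c,st in blobs(v,(0,150,60),(6,255,255),40)[0]: print(n,st,cl(onto(v,c,z)))
f=cv2.cvtColor(v["frame"],cv2.COLOR_RGB2HSV)
p=proj(v,o-.076*y+[0,0,.05]).astype(int);print("jar px",p)
print("tab off px",proj(v,o-.0075*x+.179*y+[0,0,.056]).round(1),"tab in px",proj(v,o+.005*x+.176*y+[0,0,.056]).round(1))
b,m,l=blobs(v,(6,150,60),(18,255,255),15)
for r in range(0,110,3):
    q=m[r,210:310:2]
    if q.any(): print(r,''.join('#' if k else '.' for k in q))
t=vision.snapshot("top")
for c,st in blobs(t,(0,150,60),(6,255,255),15)[0]: print("top",c,st,onto(t,c,.084).round(4))
for c,st in blobs(t,(22,150,80),(34,255,255),40)[0]+[q for q in blobs(t,(100,150,80),(125,255,255),200)[0]]: print("top y/b",c,st)
E
python3 fin.py
```

```text
[0.4351 0.2665 0.2483] [ 0.3  0.  -0.4] 0.035511888613301845
tcp [-16.9, 80.1]
red [255.7, 198.2] [250, 191, 13, 16, 148] [0.4325 0.2438 0.084 ] [-17.9, 57.3]
red [346.7, 218.3] [342, 213, 11, 12, 76] [0.5601 0.2054 0.084 ] [112.1, 27.7]
red [266.0, 279.3] [252, 273, 29, 12, 281] [0.4394 0.1159 0.084 ] [-2.3, -69.8]
orange [265.1, 127.3] [249, 106, 37, 36, 204] [-4.5, 153.4]
orange [267.9, 167.9] [262, 162, 13, 13, 141] [0.3, 94.2]
orange [188.4, 299.9] [183, 272, 15, 56, 433] [-133.5, -133.7]
orange [326.6, 300.1] [318, 272, 15, 56, 433] [103.8, -133.9]
orange [286.6, 349.6] [115, 340, 309, 16, 3211] [38.1, -237.3]
yellow [262.0, 117.0] [261, 113, 3, 9, 21] [0.4486 0.3529 0.06  ] [-9.3, 167.3]
yellow [285.1, 336.0] [272, 323, 28, 25, 591] [ 0.4656 -0.0107  0.06  ] [32.7, -194.3]
knob [250, 191, 13, 16, 148] [-17.9, 58.8]
knob [342, 213, 11, 12, 76] [110.0, 29.8]
knob [252, 273, 29, 12, 281] [-2.5, -66.2]
jar [250, 191, 13, 16, 148] [-17.9, 57.3]
jar [342, 213, 11, 12, 76] [112.1, 27.7]
jar [252, 273, 29, 12, 281] [-2.3, -69.8]
jar px [266 271]
tab off px [263.3 108.4] tab in px [272.3 110.6]
108 ............................#.....................
top [307.2, 130.9] [301, 122, 14, 26, 163] [ 0.6607 -0.0981  0.084 ]
top [245.2, 204.1] [238, 197, 16, 15, 186] [0.4351 0.097  0.084 ]
top [410.4, 212.5] [399, 202, 23, 22, 397] [ 0.4011 -0.3978  0.084 ]
top [199.0, 207.1] [196, 205, 6, 5, 20] [0.4284 0.2378 0.084 ]
top y/b [178.1, 135.8] [160, 121, 34, 29, 334]
top y/b [219.4, 190.1] [199, 184, 53, 14, 284]
top y/b [371.0, 224.1] [362, 215, 19, 19, 277]
```

```bash
python3 -c "
from workcell import env
print(env.hand_in())"
```

```text
the job is handed in; nothing more can be done
None
```

I handed the job in at about 29 s, with no verdict returned: the pawl is off, and the red-lidded jar is seated in the V-block and held by the jaw at about 1.36 rad of drum. The knob force peaked about 9 N above its baseline, past the 4 N asked, before I eased off and let go.

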